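Stack carrier and separator plates on the splined steriliser rack and clamp them

TASK

Get the plate rack ready for the steriliser: swing its clamp lever wide open to the left, then stack every loose plate (two or three carriers, two separators) on the splined post, each flat and fully down. Start with a carrier (slotted ends, solid tab) and alternate carrier and separator (narrow solid ends, forked tab), the carriers' tabs pointing to the rack's left as seen from the robot and the separators' tabs to its right. When all are on, swing the lever back over the post until it meets its stop, without knocking over or pushing away the small vial that stands among the plates.

Things in the scene. Friction and masses are not known exactly. Their poses are not given: they have to be found in the camera images.
- rack: the stand, fixed: aluminium foot 104 mm wide, 14 mm thick, from x = -55 to +120 mm; on it a steel seat collar 44 (x) x 64 (y) mm, top at z = 24 mm, that carries the splined post. Origin on the post's axis at worktop level. +x points away from the robot to the hinge column, +y to the robot's left; yaw varies by up to 0.25 rad
- post_top (a point): top of the splined post, on its axis, 82 mm above the worktop. The post is a cross in plan: two long ribs reaching to y = +-17 mm and two short ones to x = +-11 mm (rack axes), all 10 mm wide; the top 5 mm of every rib are rounded as a lead-in
- rack_seat (a point): centre of the seat collar's top, on the post's axis, 24 mm above the worktop, axes as the rack's: the underside of the first plate comes to rest here, of the next ones 10, 20, 30, 40 mm higher
- lever_hinge (a point): on the vertical axis of the clamp lever, top of the hinge column (26 mm diameter), 95 mm behind the post (+x of the rack), 92 mm above the worktop
- clamp_lever (a joint): angle of the clamp lever, rad, 0 to 1.5, a stop at each end: a level steel bar 16 mm wide, underside at z = 87 mm, swinging about the vertical hinge axis. 0 = shut: it points from the hinge along the rack's -x, right over the post. It grows as the knob swings to the left (+y of the rack, clockwise from above). It stays where it is left (friction under 1 N at the knob)
- lever_knob (a point): middle of the upright round grip knob at the lever's free end, 135 mm from the hinge axis: 18 mm diameter, from z = 99 to 132 mm, this point at z = 116 mm
- carrier_1: a carrier plate of steel (may be absent), 0.1 to 0.16 kg: 52 mm wide (x), 88 mm long (y), 10 mm thick, slotted ends, one solid tab 22 mm wide at +y, out to y = 71 mm. Origin: bore centre, underside, z up. The toothed cross-shaped bore fits the post with 1.5 mm play all round with its y along the rack's y, tab either way. Grip across the straight 52 mm sides at the bore
- carrier_2: a carrier plate of steel (may be absent), 0.1 to 0.16 kg: 52 mm wide (x), 88 mm long (y), 10 mm thick, slotted ends, one solid tab 22 mm wide at +y, out to y = 71 mm. Origin: bore centre, underside, z up. The toothed cross-shaped bore fits the post with 1.5 mm play all round with its y along the rack's y, tab either way. Grip across the straight 52 mm sides at the bore
- carrier_3: a carrier plate of steel (may be absent), 0.1 to 0.16 kg: 52 mm wide (x), 88 mm long (y), 10 mm thick, slotted ends, one solid tab 22 mm wide at +y, out to y = 71 mm. Origin: bore centre, underside, z up. The toothed cross-shaped bore fits the post with 1.5 mm play all round with its y along the rack's y, tab either way. Grip across the straight 52 mm sides at the bore
- separator_1: a separator plate of steel (always present), 0.1 to 0.16 kg, 10 mm thick: 52 mm wide (x) for |y| < 26 mm, solid narrower ends 32 mm wide out to y = +-44 mm, a forked tab (two 8 mm prongs, 28 mm over both) at +y, out to y = 71 mm. Origin, bore, play and grip as for the carrier plates
- separator_2: a separator plate of steel (always present), 0.1 to 0.16 kg, 10 mm thick: 52 mm wide (x) for |y| < 26 mm, solid narrower ends 32 mm wide out to y = +-44 mm, a forked tab (two 8 mm prongs, 28 mm over both) at +y, out to y = 71 mm. Origin, bore, play and grip as for the carrier plates
- carrier_1_tab (a point): on the tab of carrier_1, 60 mm from the bore centre along the plate's +y, at mid thickness
- carrier_2_tab (a point): on the tab of carrier_2, 60 mm from the bore centre along the plate's +y, at mid thickness
- carrier_3_tab (a point): on the tab of carrier_3, 60 mm from the bore centre along the plate's +y, at mid thickness
- separator_1_tab (a point): on the tab of separator_1, 60 mm from the bore centre along the plate's +y, at mid thickness
- separator_2_tab (a point): on the tab of separator_2, 60 mm from the bore centre along the plate's +y, at mid thickness
- vial: bystander: small standing glass vial 24 mm diameter, 57 mm tall, loose; origin at the centre of its underside
Not all that is in view belongs to the job. Leave any orange look-alike of the separator_1 alone. Leave any purple look-alike of the carrier_2 alone.

How it is judged:
On the way, in this order (a step that is already met when the one before it is completed fails the run):
1. the clamp lever is swung wide open (past 1.1 rad) (value of joint clamp_lever above 1.1 rad), for 0.2 s.
2. all plates are stacked on the post, alternating, carriers' tabs left, separators' right, while the lever is open (horizontal distance between each of carrier_1, carrier_2, carrier_3, separator_1, separator_2 and rack_seat below 0.006 m and angle between each of carrier_1, carrier_2, carrier_3, separator_1, separator_2's own z axis and vertical below 0.08 rad and y of each of carrier_1_tab, carrier_2_tab, carrier_3_tab in the frame of rack_seat above 0.045 m and (z of carrier_1 in the frame of rack_seat between -0.004 and 0.004 m or z of carrier_1 in the frame of rack_seat between 0.016 and 0.024 m or z of carrier_1 in the frame of rack_seat between 0.036 and 0.044 m) and linear speed of each of carrier_1, carrier_2, carrier_3, separator_1, separator_2 below 0.02 m/s and (z of carrier_2 in the frame of rack_seat between -0.004 and 0.004 m or z of carrier_2 in the frame of rack_seat between 0.016 and 0.024 m or z of carrier_2 in the frame of rack_seat between 0.036 and 0.044 m) and (z of carrier_3 in the frame of rack_seat between -0.004 and 0.004 m or z of carrier_3 in the frame of rack_seat between 0.016 and 0.024 m or z of carrier_3 in the frame of rack_seat between 0.036 and 0.044 m) and y of each of separator_1_tab, separator_2_tab in the frame of rack_seat below -0.045 m and (z of separator_1 in the frame of rack_seat between 0.006 and 0.014 m or z of separator_1 in the frame of rack_seat between 0.026 and 0.034 m) and (z of separator_2 in the frame of rack_seat between 0.006 and 0.014 m or z of separator_2 in the frame of rack_seat between 0.026 and 0.034 m) and value of joint clamp_lever above 0.6 rad), for 0.2 s.
3. the lever is shut over the stack (value of joint clamp_lever below 0.08 rad), for 0.2 s.
At the end, for the whole second after the job is handed in: Every plate lies on the post (6 mm of its axis, 4 mm of its height, tilt under 0.08 rad, at rest): carriers 1st, 3rd, 5th from the bottom, tabs to the rack's left (+y), separators 2nd and 4th, tabs right (-y); the lever is within 0.08 rad of shut (horizontal distance between each of carrier_1, carrier_2, carrier_3, separator_1, separator_2 and rack_seat below 0.006 m and angle between each of carrier_1, carrier_2, carrier_3, separator_1, separator_2's own z axis and vertical below 0.08 rad and y of each of carrier_1_tab, carrier_2_tab, carrier_3_tab in the frame of rack_seat above 0.045 m and (z of carrier_1 in the frame of rack_seat between -0.004 and 0.004 m or z of carrier_1 in the frame of rack_seat between 0.016 and 0.024 m or z of carrier_1 in the frame of rack_seat between 0.036 and 0.044 m) and linear speed of each of carrier_1, carrier_2, carrier_3, separator_1, separator_2 below 0.02 m/s and (z of carrier_2 in the frame of rack_seat between -0.004 and 0.004 m or z of carrier_2 in the frame of rack_seat between 0.016 and 0.024 m or z of carrier_2 in the frame of rack_seat between 0.036 and 0.044 m) and (z of carrier_3 in the frame of rack_seat between -0.004 and 0.004 m or z of carrier_3 in the frame of rack_seat between 0.016 and 0.024 m or z of carrier_3 in the frame of rack_seat between 0.036 and 0.044 m) and y of each of separator_1_tab, separator_2_tab in the frame of rack_seat below -0.045 m and (z of separator_1 in the frame of rack_seat between 0.006 and 0.014 m or z of separator_1 in the frame of rack_seat between 0.026 and 0.034 m) and (z of separator_2 in the frame of rack_seat between 0.006 and 0.014 m or z of separator_2 in the frame of rack_seat between 0.026 and 0.034 m) and value of joint clamp_lever below 0.08 rad); the robot touches nothing.
It fails at once if the vial is knocked over or pushed more than 8 cm (angle between vial's own z axis and vertical above 0.6 rad or distance of vial from where it was at the start of the episode above 0.08 m).
Of carrier_1, carrier_2, carrier_3 only 2 to 3 are there at a start; the rules pass over those that are not, and their reading is None.
At some moment in a run one of carrier_1, carrier_2, carrier_3, separator_1, separator_2 may be knocked a few centimetres aside while the robot is not near it.
Once in a run the grip may slacken for a moment while it holds something.
It also fails if it takes over 200 s, if anything falls off the work surface, if the arm or the gripper's body presses on something with over 40 N, if the wrist force passes 120 N, or if a joint passes its speed limit or range.

ROBOT

A 6-joint arm with a two-finger parallel gripper is mounted at the origin on a cart in front of the work surface, level with it; the furniture and walls round the work are solid. World frame = base frame: x ahead of the robot, y to its left, z up, the work surface at z = 0. Lengths are in m, angles in rad, forces in N, time in s.
With the tool pointing down it reaches from about 0.35 to 0.975 m from the base axis. Payload 4.9 kg.
Tool frame: the origin (TCP) lies between the finger pads; the fingertips stand 19 mm ahead of it and the grasp point (between the pads) is the TCP; z points along the fingers, y is the line along which they close (so a half turn about z gives the same grasp; the last joint's range is limited). The gripper opens to 85 mm and grips with 20 to 120 N. Pads are 22 mm wide; open, the fingers measure 114 mm over their backs; the gripper's body (76 mm by 85 mm) begins 54 mm behind the grasp point. The pads swing forward as they close: fully open they stand 13 mm farther back than shut.
Start: joints at [1.156, 0.053, 1.613, -0, 1.476, -0.119], TCP at [0.182, 0.598, 0.25] pointing down, gripper open.
Joint ranges: [-3.01, 3.01], [-1.01, 2.22], [0.06, 2.58], [-1.02, 4.17], [0.09, 2.62], [-3.14, 3.14]. Speed limits (rad/s): [2.57, 2.57, 3.14, 3.14, 3.14, 3.14].

INTERFACE

Orientations are given as a rotation vector (axis times angle).
In Python, from station import ctrl gives the robot as it stands. The module is installed in compiled form; this text tells all that it offers.
- The arm moves only by the tool servo_tool, never from a script. Its argument "increments" is a list that holds one entry, the list of rows, each a list of 5 numbers: the finger opening in cm, from 0 to 8.54, then the shift along the tool's x, y, z in cm, then the turn about the tool's z in degrees. A call has 1 to 5 rows; each row is the pose to reach, as a shift and turn from the pose commanded when the call began, along the tool's axes at that moment; what a row does not reach only later rows make up. A row lasts 1/10 s, in which the tool goes at most 50 mm and 8.59 degrees, less where a joint would pass 70% of its speed; a pose out of reach is approached as far as the arm can. A call with a gripper value outside its range is refused whole. The fingers move at their own pace and stop on an object; "newtons" is the grip in N (left out, the last holds). Time passes only in rows, so rows that repeat a pose let the fingers close. It gives the time, the measured TCP pose, the force, the opening and the grip force at its end, in the units of the state.
- ctrl.get_obs(): the state, without advancing time (a new reading comes with each control period).
- ctrl.get_image(name): name is "side" or "top"; returns a dict with "img" (384x512x3 uint8, red, green, blue), "fx", "fy", "cx", "cy" (pixels), "rvec" (rotation vector, rad) and "tvec" (3), from world to camera coordinates, as OpenCV has them. Camera axes: x right, y down, z forward; pixel columns grow to the right and rows downward; lengths in m; the calibration is good to about 2 mm. A picture is of the moment at which its call begins. There is no depth.
- ctrl.finish_job(): hands the job in; it is judged then, once.
The state is a dict: "t": time; "q": joint angles; "dq": joint speeds; "effort": joint torques, N m; "tool_pos": TCP position; "tool_rot": TCP orientation; "contact_force": force on the tool from outside, world axes, zero at the start; "wrist_torque": the same for the moment, N m; "opening": finger opening in m; "grip_force": force on a finger pad.
Only numpy, scipy, OpenCV 4.12 (cv2) and the standard library are available. Lean on these libraries where they do the work, as an engineer would, in place of code of your own. Each camera call takes 0.05 s, during which the arm holds its last target. There are 200 camera calls.

## Working session

There is one attempt and no reset: what is moved stays moved. The work goes in short steps, Python scripts to look and compute and a tool call to move; the robot and the scene stay as the last step left them, time stands still between calls to the robot, and variables do not carry over. Pictures are saved under pics/ and viewed, at most 14 in all, crops included, and the job is handed in when it is done.

Besides the shell and the picture viewer there is one more tool, called after "Request:" as name([rows], argument=value, ...), one row to a line, values as JSON. servo_tool: Moves the arm, as the interface text tells. Its arguments: {"type":"object","properties":{"increments":{"type":"array"},"newtons":{"type":"number"}},"required":["increments"]}

```bash
mkdir -p pics
cat > h.py <<'E'
import numpy as np, cv2, json
from station import ctrl
from scipy.spatial.transform import Rotation as R
def snap(n,f=None):
    d=ctrl.get_image(n); 
    if f: cv2.imwrite('pics/'+f,d['img'][:,:,::-1])
    np.save('cam_'+n,np.array([d['fx'],d['fy'],d['cx'],d['cy'],*np.ravel(d['rvec']),*np.ravel(d['tvec'])]))
    return d
def ray(n,u,v,z):
    c=np.load('cam_%s.npy'%n); M=cv2.Rodrigues(c[4:7])[0]; C=-M.T@c[7:]
    r=M.T@np.array([(u-c[2])/c[0],(v-c[3])/c[1],1]); return (C+r*(z-C[2])/r[2])
def proj(n,P):
    c=np.load('cam_%s.npy'%n); M=cv2.Rodrigues(c[4:7])[0]
    p=np.atleast_2d(P)@M.T+c[7:]; return p[:,:2]/p[:,2:]*c[:2]+c[2:4]
def crop(d,u0,v0,u1,v1,s,f):
    cv2.imwrite('pics/'+f,cv2.resize(d['img'][v0:v1,u0:u1,::-1],None,fx=s,fy=s,interpolation=cv2.INTER_CUBIC))
E
python3 - <<'E'
from h import *
d=snap('top'); e=snap('side')
for n,k in(('top',d),('side',e)):
    cv2.imwrite('pics/%s0.png'%n,cv2.resize(k['img'][:,:,::-1],(800,600),interpolation=cv2.INTER_CUBIC))
    c=np.load('cam_%s.npy'%n); M=cv2.Rodrigues(c[4:7])[0]; print(n,c[:4],-M.T@c[7:]); print(M.round(2))
o=ctrl.get_obs(); print(o['t'],o['tool_pos'],R.from_rotvec(o['tool_rot']).as_matrix().round(3),o['opening'])
E
```

```text
top [368.4614439  368.4614439  254.81566708 194.03966465] [ 0.26669452 -0.00427566  1.23297075]
[[ 0.   -1.    0.  ]
 [-0.99 -0.   -0.15]
 [ 0.15 -0.   -0.99]]
side [488.69327626 488.69327626 254.38843671 195.09757351] [-0.58939811 -0.8481175   1.34939555]
[[ 0.62 -0.79 -0.01]
 [-0.55 -0.42 -0.72]
 [ 0.56  0.45 -0.69]]
0.1 [0.18197756 0.59736597 0.24918728] [[-0.957  0.292 -0.001]
 [ 0.292  0.957 -0.002]
 [ 0.    -0.002 -1.   ]] 0.08568899783561214
```

View pics/top0.png

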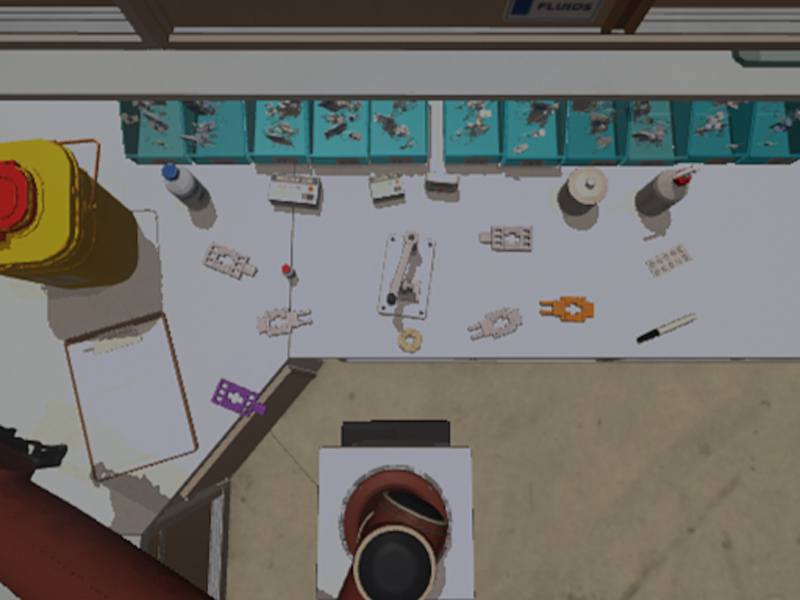

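View pics/side0.png

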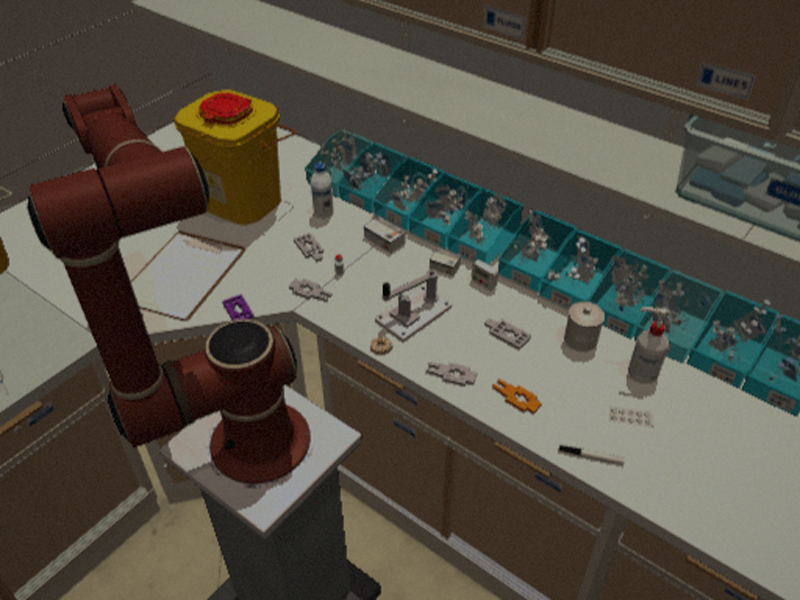

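Loose plates seen in the top view (800x600): slotted ends and solid tab, so carriers, at (230,260) and (508,238). Narrow ends and forked tab, so separators, at (284,321) and (496,323). The orange plate at (570,308) and the purple one at (238,397) are look-alikes. The vial is at (288,271) and the rack at (405,275), with its knob at (391,299). I'll confirm these in an enlarged crop.

Run:
```python
from h import *
d=snap('top'); 
a=d['img'][150:222,125:210]; b=d['img'][138:222,230:345]
f=lambda k,s:cv2.resize(k[:,:,::-1],None,fx=s,fy=s,interpolation=cv2.INTER_CUBIC)
crop(d,125,138,345,222,3.63,'c1.png')
crop(d,235,145,285,205,9,'c2.png')
```

```text
(no output)
```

View pics/c1.png

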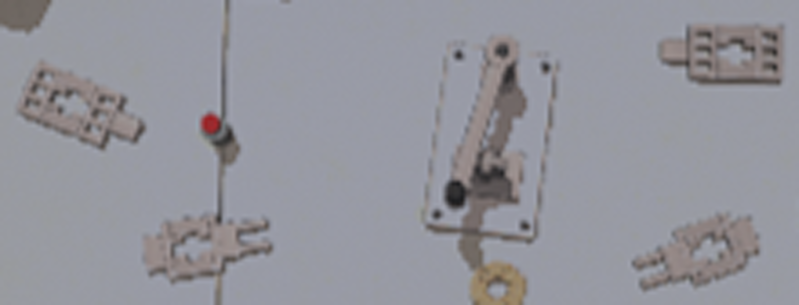

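View pics/c2.png

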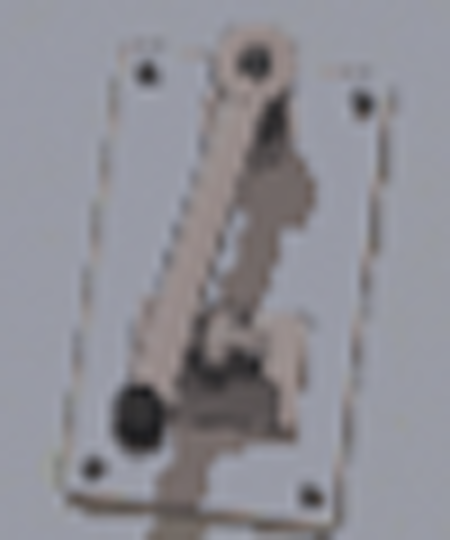

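The crops confirm it: two carriers (slotted ends, solid tab) and two separators (forked tab), all bare grey steel. Next I measure poses.

```bash
cat >> h.py <<'E'
from scipy.optimize import minimize
def wpoly(pose,pl,z):
    x,y,a=pose; c,s=np.cos(a),np.sin(a); pl=np.array(pl,float)/1000
    return np.c_[x+c*pl[:,0]-s*pl[:,1],y+s*pl[:,0]+c*pl[:,1],np.full(len(pl),z)]
sym=lambda h:h+[(-x,y) for x,y in h[::-1]]
CAR=sym([(26,-44),(26,44),(11,44),(11,71)]); CAR=[(26,-44),(26,44),(11,44),(11,71),(-11,71),(-11,44),(-26,44),(-26,-44)]
SEP=[(16,-44),(16,-26),(26,-26),(26,26),(16,26),(16,44),(14,44),(14,71),(6,71),(6,50),(-6,50),(-6,71),(-14,71),(-14,44),(-16,44),(-16,26),(-26,26),(-26,-26),(-16,-26),(-16,-44)]
BORE=[(6.5,12.5*0+6.5),(6.5,18.5),(-6.5,18.5),(-6.5,6.5),(-12.5,6.5),(-12.5,-6.5),(-6.5,-6.5),(-6.5,-18.5),(6.5,-18.5),(6.5,-6.5),(12.5,-6.5),(12.5,6.5)]
SL=[[(22,26),(22,42),(-22,42),(-22,26)],[(22,-26),(22,-42),(-22,-42),(-22,-26)]]
S=8
def render(n,pose,kind,o,w,h,zb=0.):
    out=np.zeros((h*S,w*S),np.uint8); ig=out.copy()
    px=lambda pl,z:np.round(((proj(n,wpoly(pose,pl,z))-o+.5)*S-.5)*16).astype(np.int32)
    P=CAR if kind=='c' else SEP
    for z in np.linspace(0,.01,6): cv2.fillPoly(out,[px(P,zb+z)],255,shift=4)
    hole=None
    for z in (0,.01):
        m=np.zeros_like(out); cv2.fillPoly(m,[px(BORE,zb+z)],255,shift=4); hole=m if hole is None else hole&m
    out[hole>0]=0
    if kind=='c':
        for q in SL: cv2.fillPoly(ig,[px(q,zb+.01)],255,shift=4)
    f=lambda m:cv2.GaussianBlur(cv2.resize(m,(w,h),interpolation=cv2.INTER_AREA).astype(float)/255,(0,0),.5)
    return f(out),f(ig)
def fit(kind,pose,ims,zb=0.):
    """pose x,y,yaw(frame, tab=+y); ims dict name->img"""
    data=[]
    for n,im in ims.items():
        u,v=proj(n,[[pose[0],pose[1],.005+zb]])[0]; o=np.array([int(u)-30,int(v)-30]); w=60
        k=im[o[1]:o[1]+w,o[0]:o[0]+w].astype(float); F=k[:,:,0]-k[:,:,2]
        data.append((n,o,w,F))
    def cost(p):
        t=0
        for n,o,w,F in data:
            m,ig=render(n,p,kind,o,w,w,zb); W=(ig<.05)&(cv2.dilate(m,np.ones((9,9)))>0)
            t-=np.corrcoef(m[W],F[W])[0,1]
        return t/len(data)
    best=None
    for da in (-.15,0,.15):
        r=minimize(cost,np.array(pose)+[0,0,da],method='Nelder-Mead',options=dict(initial_simplex=np.array(pose)+[0,0,da]+np.array([[0,0,0],[.006,0,0],[0,.006,0],[0,0,.12]]),xatol=1e-4,fatol=1e-5))
        if best is None or r.fun<best.fun: best=r
    return best.x,best.fun
E
python3 - <<'E'
from h import *
g=lambda u,v:(u/9+235,v/9+145)
hg=ray('top',*g(255,63),.1)[:2]; kn=ray('top',*g(140,410),.13)[:2]
sc=[ray('top',*g(*p),.014)[:2] for p in((148,73),(363,104),(311,496),(92,468))]
xd=(sc[0]+sc[1]-sc[2]-sc[3])/2; yaw=np.arctan2(xd[1],xd[0]); print('hinge',hg,'knob',kn,'foot c',np.mean(sc,0),'yaw',yaw)
ux=np.array([np.cos(yaw),np.sin(yaw)]); print('post est', np.mean(sc,0)-.0325*ux, hg-.095*ux); v=kn-hg
print('lever r',np.hypot(*v),'ang',-(np.arctan2(v[1],v[0])-yaw-np.pi))
print('vial',ray('top',125+211/3.63,138+125/3.63,.055))
ims={n:snap(n)['img'] for n in('top','side')}
for k,(u,v),(tu,tv) in (('c',(70,100),(128,126)),('c',(738,52),(675,52)),('s',(195,248),(260,235)),('s',(712,250),(645,278))):
    f=lambda u,v:ray('top',125+u/3.63,138+v/3.63,.01)[:2]
    c=f(u,v);t=f(tu,tv)-c; p0=[*c,np.arctan2(t[1],t[0])-np.pi/2]
    print(k,np.round(p0,4),*[ (lambda r:(r[0].round(4),round(r[1],3)))(fit(k,p0,i)) for i in (ims,{'top':ims['top']},{'side':ims['side']})])
E
```

```text
hinge [ 0.57464773 -0.03280885] knob [0.44608747 0.00709958] foot c [ 0.51299741 -0.02483052] yaw -0.13593146664877012
post est [ 0.4807972  -0.02042634] [ 0.48052405 -0.01993509]
lever r 0.13461211571902162 ang 0.1650626654083842
vial [0.51809194 0.2279724  0.055     ]
c [ 0.5515  0.3694 -3.5638] (array([ 0.5498,  0.3728, -3.5476]), np.float64(-0.593)) (array([ 0.5498,  0.3714, -3.5309]), np.float64(-0.958)) (array([ 0.5511,  0.3808, -3.5549]), np.float64(-0.241))
c [ 5.981e-01 -2.571e-01  5.000e-04] (array([ 0.5999, -0.2536, -0.0243]), np.float64(-0.696)) (array([ 0.5987, -0.2544, -0.0398]), np.float64(-0.959)) (array([ 0.6036, -0.2502, -0.0175]), np.float64(-0.494))
s [ 0.4122  0.2481 -2.9413] (array([ 0.415 ,  0.2536, -2.9758]), np.float64(-0.673)) (array([ 0.4141,  0.2525, -2.9696]), np.float64(-0.929)) (array([ 0.4174,  0.2602, -3.0398]), np.float64(-0.473))
s [ 0.4105 -0.2276  0.3942] (array([ 0.414 , -0.225 ,  0.3503]), np.float64(-0.75)) (array([ 0.4129, -0.2257,  0.339 ]), np.float64(-0.96)) (array([ 0.416 , -0.2205,  0.3733]), np.float64(-0.602))
```

```bash
cat >> h.py <<'E'
def cur():
    o=ctrl.get_obs(); M=R.from_rotvec(o['tool_rot']).as_matrix(); return o,np.array([*o['tool_pos'],np.degrees(np.arctan2(M[1,0],M[0,0]))])
def plan(wps,start=None,step=.045):
    """wps: (opening cm,x,y,z,world yaw of tool x deg, [extra hold rows]); yaw goes numerically from current"""
    o,p=cur() if start is None else (None,np.array(start,float)); rows=[]
    for w in wps:
        t=np.array(w[1:5],float); n=max(1,int(np.ceil(np.linalg.norm((t-p)[:3])/step)),int(np.ceil(abs(t[3]-p[3])/8.5)))
        rows+=[(w[0],p+(t-p)*i/n) for i in range(1,n+1)]+[(w[0],t)]*(w[5] if len(w)>5 else 0); p=t
    s=cur()[1] if start is None else np.array(start,float)
    for i in range(0,len(rows),5):
        a=np.radians(s[3]); out=[]
        for op,q in rows[i:i+5]:
            d=q[:2]-s[:2]; tx=d@[np.cos(a),np.sin(a)]; ty=d@[np.sin(a),-np.cos(a)]
            out.append([op]+[round(float(k),2) for k in (tx*100,ty*100,(s[2]-q[2])*100)]+[round(float(s[3]-q[3]),1)])
        print(json.dumps([out])); s=rows[min(i+4,len(rows)-1)][1]
POST=np.array([.4807,-.0202]); RY=-.136; HG=np.array([.5746,-.0328])
def knob(a): return HG+.135*np.array([-np.cos(RY-a),-np.sin(RY-a)])
E
python3 - <<'E'
from h import *
print(cur()[1],knob(.165),knob(1.45))
plan([(4,.446,.007,.24,82),(4,.446,.007,.18,82),(4,.446,.007,.122,82)])
E
```

```text
[  0.18209884   0.59760124   0.24971704 163.05078754] [0.44566953 0.00722418] [0.57665242 0.1021844 ]
[[[4, -2.83, -3.25, 0.06, 5.4], [4, -5.66, -6.51, 0.13, 10.8], [4, -8.49, -9.76, 0.19, 16.2], [4, -11.32, -13.01, 0.26, 21.6], [4, -14.15, -16.27, 0.32, 27.0]]]
[[[4, -4.0, -1.61, 0.06, 5.4], [4, -8.0, -3.23, 0.13, 10.8], [4, -12.0, -4.84, 0.19, 16.2], [4, -16.0, -6.45, 0.26, 21.6], [4, -20.0, -8.06, 0.32, 27.0]]]
[[[4, -4.3, 0.38, 0.06, 5.4], [4, -8.59, 0.76, 0.13, 10.8], [4, -12.89, 1.14, 0.19, 16.2], [4, -17.18, 1.52, 0.26, 21.6], [4, -21.48, 1.9, 0.32, 27.0]]]
[[[4, 0.0, 0.0, 3.0, 0.0], [4, 0.0, 0.0, 6.0, 0.0], [4, 0.0, 0.0, 8.9, 0.0], [4, 0.0, 0.0, 11.8, 0.0]]]
```

Request:
servo_tool([
  [[4,-2.8,-3.3,0.1,5.4],[4,-5.7,-6.5,0.1,10.8],[4,-8.5,-9.8,0.2,16.2],[4,-11.3,-13.0,0.3,21.6],[4,-14.2,-16.3,0.3,27.0]],
], newtons=30)

```text
t: 0.75
tool_pos: [0.2707, 0.399, 0.247]
tool_rot: [1.18, 2.911, -0.0]
contact_force: [0.6, 0.0, -0.0]
opening: 0.0403
grip_force: 0.0
```

Request:
servo_tool([
  [[4,-4.0,-1.6,0.1,5.4],[4,-8.0,-3.2,0.1,10.8],[4,-12.0,-4.8,0.2,16.2],[4,-16.0,-6.5,0.3,21.6],[4,-20.0,-8.1,0.3,27.0]],
])

```text
t: 1.25
tool_pos: [0.3584, 0.2018, 0.2442]
tool_rot: [1.827, 2.555, 0.001]
contact_force: [0.9, 0.2, -0.7]
opening: 0.0399
grip_force: 0.0
```

Request:
servo_tool([
  [[4,-4.3,0.4,0.1,5.4],[4,-8.6,0.8,0.1,10.8],[4,-12.9,1.1,0.2,16.2],[4,-17.2,1.5,0.3,21.6],[4,-21.5,1.9,0.3,27.0]],
])

```text
t: 1.75
tool_pos: [0.4467, 0.0046, 0.2413]
tool_rot: [2.374, 2.057, 0.001]
contact_force: [0.7, 0.5, 0.3]
opening: 0.0399
grip_force: 0.0
```

Request:
servo_tool([
  [[4,0,0,2,0],[4,0,0,4,0],[4,0,0,6,0],[4,0,0,6,0]],
])

```text
t: 2.15
tool_pos: [0.4444, 0.0065, 0.178]
tool_rot: [-2.367, -2.058, 0.006]
contact_force: [0.4, 0.2, -0.0]
opening: 0.0398
grip_force: 0.0
```

Run:
```python
from h import *
o,p=cur(); print(p,o['q'],o['opening'],o['t'])
plan([(4,.446,.007,.122,82)])
```

```text
[4.44357161e-01 6.50872764e-03 1.78031422e-01 8.20262338e+01] [-1.53103897e-01 -3.44402205e-01  2.09089669e+00 -2.90328048e-07
  1.40142712e+00 -1.39356516e-02] 0.039763955771200225 2.15
[[[4, 0.04, 0.08, 2.8, 0.0], [4, 0.07, 0.16, 5.6, 0.0]]]
```

Request:
servo_tool([
  [[4,0,0.1,2.5,0],[4,0,0.1,5.6,0],[0.5,0,0.1,5.6,0],[0.5,0,0.1,5.6,0],[0.5,0,0.1,5.6,0]],
])

```text
t: 2.65
tool_pos: [0.4464, 0.0066, 0.125]
tool_rot: [-2.368, -2.061, 0.002]
contact_force: [-3.0, 0.0, -9.1]
opening: 0.0168
grip_force: 30.2
```

Request:
servo_tool([
  [[0.5,0,0,0,0],[0.5,0,0,0,0],[0.5,0,0,0,0]],
])

```text
t: 2.95
tool_pos: [0.4464, 0.0065, 0.125]
tool_rot: [-2.368, -2.061, 0.002]
contact_force: [-5.0, 2.0, -6.8]
opening: 0.0166
grip_force: 30.4
```

Run:
```python
from h import *
o,p=cur(); print(p,o['opening'],o['grip_force'],o['contact_force'])
v=p[:2]-HG; print(np.hypot(*v)); a0=-(np.arctan2(v[1],v[0])-RY-np.pi); a0=(a0+np.pi)%(2*np.pi)-np.pi; print(a0)
off=p[:2]-knob(a0)
plan([(.5,*(knob(a)),p[2],82) for a in np.linspace(a0,1.46,11)[1:]])
```

```text
[4.46432964e-01 6.54015117e-03 1.24987245e-01 8.20589789e+01] 0.016568717808179954 30.388256013393402 [-5.02891712  1.95795759 -6.82743609]
0.13406877558348892
0.1618155445617142
[[[0.5, 1.72, 0.3, 0.0, 0.1], [0.5, 3.37, 0.9, 0.0, 0.1], [0.5, 4.92, 1.72, 0.0, 0.1], [0.5, 6.35, 2.73, 0.0, 0.1], [0.5, 7.64, 3.91, 0.0, 0.1]]]
[[[0.5, 1.13, 1.34, 0.0, 0.0], [0.5, 2.07, 2.82, 0.0, 0.0], [0.5, 2.81, 4.4, 0.0, 0.0], [0.5, 3.35, 6.07, 0.0, 0.0], [0.5, 3.66, 7.79, 0.0, 0.0]]]
```

Request:
servo_tool([
  [[0.5,0,0,-0.3,0],[0.5,1.7,0.3,-0.3,0],[0.5,3.4,0.9,-0.3,0],[0.5,4.9,1.7,-0.3,0],[0.5,6.4,2.7,-0.3,0]],
])

```text
t: 3.45
tool_pos: [0.4821, 0.0658, 0.1262]
tool_rot: [-2.37, -2.061, 0.005]
contact_force: [1.0, -4.4, -16.8]
opening: 0.017
grip_force: 30.7
```

Request:
servo_tool([
  [[0.5,1.3,1.2,0,0],[0.5,2.4,2.5,0,0],[0.5,3.4,4.0,0,0],[0.5,4.1,5.6,0,0],[0.5,4.6,7.3,0,0]],
])

```text
t: 3.95
tool_pos: [0.5604, 0.1044, 0.1265]
tool_rot: [-2.364, -2.057, -0.0]
contact_force: [-2.6, 5.9, -12.4]
opening: 0.0167
grip_force: 31.1
```

Request:
servo_tool([
  [[0.5,0.3,1.7,0,0],[0.5,0.3,1.7,0,0],[4,0.3,1.7,0,0],[4,0.3,1.7,0,0],[4,0.3,1.7,0,0]],
])

```text
t: 4.45
tool_pos: [0.581, 0.1018, 0.1311]
tool_rot: [2.368, 2.059, 0.006]
contact_force: [-0.1, 0.4, 0.9]
opening: 0.0398
grip_force: 0.0
```

Request:
servo_tool([
  [[4,0,0,-2,0],[4,0,0,-5,0],[7,0,0,-8,0],[7,0,0,-11,0]],
])

```text
t: 4.85
tool_pos: [0.5796, 0.1016, 0.2413]
tool_rot: [2.369, 2.06, 0.004]
contact_force: [0.9, -0.1, 0.4]
opening: 0.0676
grip_force: 0.0
```

Run:
```python
from h import *
plan([(8,.5987,-.2544,.15,87.7)])
```

```text
[[[8, -3.89, 0.76, 1.01, -0.6], [8, -7.78, 1.52, 2.03, -1.3], [8, -11.66, 2.28, 3.04, -1.9], [8, -15.55, 3.04, 4.06, -2.5], [8, -19.44, 3.8, 5.07, -3.2]]]
[[[8, -3.92, 0.54, 1.01, -0.6], [8, -7.85, 1.09, 2.03, -1.3], [8, -11.77, 1.63, 3.04, -1.9], [8, -15.7, 2.18, 4.06, -2.5]]]
```

Request:
servo_tool([
  [[8,-3.9,0.8,0,-0.6],[8,-7.8,1.5,0,-1.3],[8,-11.7,2.3,0,-1.9],[8,-15.6,3.0,1,-2.5],[8,-19.4,3.8,2,-3.2]],
])

```text
t: 5.35
tool_pos: [0.5906, -0.0977, 0.2208]
tool_rot: [2.308, 2.124, 0.004]
contact_force: [-0.2, 0.6, -0.4]
opening: 0.0803
grip_force: 0.0
```

Request:
servo_tool([
  [[8,-3.9,0.5,2,-0.6],[8,-7.9,1.1,4,-1.3],[8,-11.8,1.6,5.5,-1.9],[8,-15.7,2.2,7,-2.5],[8,-15.7,2.2,7,-2.5]],
])

```text
t: 5.85
tool_pos: [0.5977, -0.2583, 0.1473]
tool_rot: [2.27, 2.171, -0.002]
contact_force: [0.4, 0.8, -0.2]
opening: 0.08
grip_force: 0.0
```

Run:
```python
from h import *
o,p=cur(); print(p,o['t'])
d=snap('top'); np.save('rk',d['img']); im=d['img']
print(proj('top',[[*p[:3]]]))
crop(d,235,140,335,215,8,'c3.png')
for n,k,p0 in (('cL','c',[.5498,.3714,-3.531]),('cR','c',[.5987,-.2544,-.04]),('sL','s',[.4141,.2525,-2.97]),('sR','s',[.4129,-.2257,.339])):
    r=fit(k,p0,{'top':im}); print(n,r[0].round(4),round(r[1],3))
```

```text
[ 0.5977201  -0.25826084  0.14730503 87.46106094] 5.85
[[337.61551228 140.59543548]]
cL [ 0.5498  0.3715 -3.531 ] -0.958
cR [ 0.5272 -0.2549  0.9291] -0.486
sL [ 0.4142  0.2525 -2.9721] -0.929
sR [ 0.4833 -0.2349  0.7018] -0.467
```

View pics/c3.png

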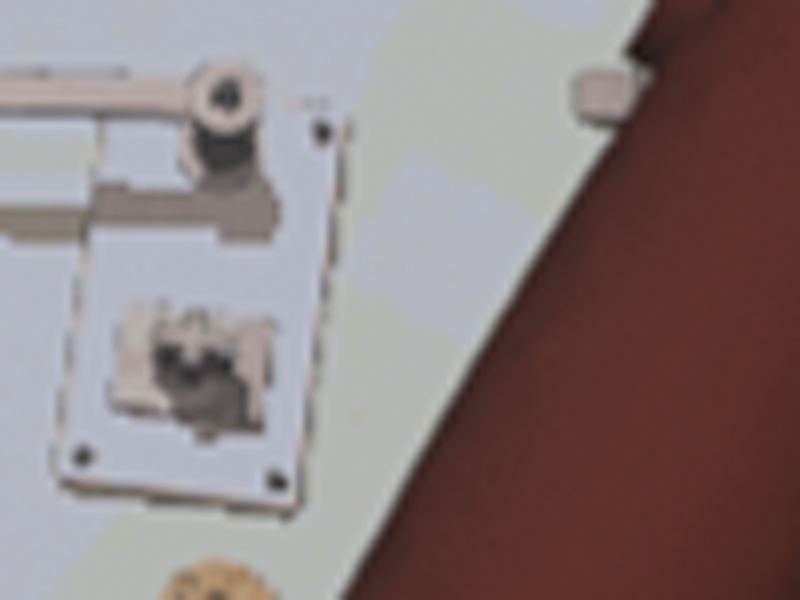

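Request:
servo_tool([
  [[6.4,0.4,0.1,0,0],[6.4,0.4,0.1,4,0],[6.4,0.4,0.1,8,0],[6.4,0.4,0.1,11,0],[6.4,0.4,0.1,12.5,0]],
])

```text
t: 6.4
tool_pos: [0.5989, -0.2473, 0.0213]
tool_rot: [-2.26, -2.178, 0.001]
contact_force: [-0.4, -0.0, 0.6]
opening: 0.0639
grip_force: 0.0
```

Run:
```python
from h import *
o,p=cur(); print(p,o['t'],o['contact_force'])
plan([(6.2,.5987,-.2544,.017,87.7)])
```

```text
[ 5.98946920e-01 -2.47302251e-01  2.13108433e-02  8.78636209e+01] 6.4 [-0.39015517 -0.03069495  0.61114651]
[[[6.2, -0.71, 0.0, 0.43, 0.2]]]
```

Request:
servo_tool([
  [[6.2,-0.7,0,0,0.2],[6.2,-0.7,0,0.2,0.2],[6.2,-0.7,0,0.4,0.2],[6.2,-0.7,0,0.4,0.2]],
])

```text
t: 6.8
tool_pos: [0.6006, -0.2574, 0.0212]
tool_rot: [2.266, 2.171, 0.001]
contact_force: [-0.3, 0.0, -0.6]
opening: 0.0619
grip_force: 0.0
```

Run:
```python
from h import *
o,p=cur(); print(p,o['t'],o['contact_force'])
plan([(6.2,.5987,-.2544,.017,87.7)])
```

```text
[ 6.00643934e-01 -2.57357690e-01  2.11843963e-02  8.75454920e+01] 6.8 [-0.34858175  0.02816584 -0.58012715]
[[[6.2, 0.29, -0.21, 0.42, -0.2]]]
```

Run:
```python
from h import *
for i in range(6):
    snap('top'); o,p=cur(); print(o['t'],p.round(4),np.round(o['q'],4),np.round(o['dq'],3))
```

```text
6.85 [ 6.0040e-01 -2.5720e-01  2.0900e-02  8.7549e+01] [-5.1860e-01  3.4710e-01  1.6858e+00  1.0000e-04  1.1062e+00 -4.7580e-01] [ 0.     0.004  0.006 -0.    -0.     0.001]
6.9 [ 6.00200e-01 -2.57100e-01  2.06000e-02  8.75473e+01] [-0.5186  0.3474  1.686   0.      1.1062 -0.4758] [ 0.001  0.004  0.009 -0.001 -0.002 -0.   ]
6.95 [ 6.0010e-01 -2.5700e-01  2.0300e-02  8.7547e+01] [-0.5186  0.3476  1.6863  0.      1.1061 -0.4758] [ 0.     0.004  0.004 -0.    -0.002  0.   ]
7.0 [ 5.99900e-01 -2.56900e-01  2.00000e-02  8.75464e+01] [-0.5186  0.3478  1.6866  0.      1.1061 -0.4758] [-0.003  0.004  0.004 -0.    -0.002 -0.002]
7.05 [ 5.9980e-01 -2.5680e-01  1.9800e-02  8.7552e+01] [-0.5186  0.348   1.6867  0.      1.1061 -0.4759] [-0.     0.004  0.003  0.001 -0.001  0.001]
7.1 [ 5.99700e-01 -2.56800e-01  1.96000e-02  8.75485e+01] [-0.5186  0.3482  1.6869  0.      1.1061 -0.4759] [-0.001  0.004  0.003 -0.001  0.001 -0.   ]
```

Request:
servo_tool([
  [[6.2,0.2,-0.1,0.2,-0.2],[6.2,0.2,-0.1,0.2,-0.2],[6.2,0.2,-0.1,0.2,-0.2],[6.2,0.2,-0.1,0.2,-0.2],[6.2,0.2,-0.1,0.2,-0.2]],
])

```text
t: 7.6
tool_pos: [0.5987, -0.2547, 0.0173]
tool_rot: [2.265, 2.177, 0.0]
contact_force: [-0.2, 0.1, 0.4]
opening: 0.0618
grip_force: 0.0
```

Request:
servo_tool([
  [[6.2,0,0,0,0],[6.2,0,0,0,0],[6.2,0,0,0,0],[6.2,0,0,0,0],[6.2,0,0,0,0]],
])

```text
t: 8.1
tool_pos: [0.5986, -0.2547, 0.0173]
tool_rot: [-2.265, -2.177, 0.0]
contact_force: [0.9, 0.4, -1.3]
opening: 0.0625
grip_force: 0.0
```

Run:
```python
from h import *
o,p=cur(); print(p,o['t'],o['contact_force'])
plan([(6.2,.5987,-.2544,.017,87.7)])
```

```text
[ 5.98595594e-01 -2.54687097e-01  1.72897455e-02  8.77517438e+01] 8.1 [ 0.9338846   0.42501737 -1.3236376 ]
[[[6.2, 0.03, 0.01, 0.03, 0.1]]]
```

Request:
servo_tool([
  [[6,0,0,0.1,0],[4,0,0,0.1,0],[4,0,0,0.1,0],[4,0,0,0.1,0],[4,0,0,0.1,0]],
], newtons=70)

```text
t: 8.6
tool_pos: [0.5989, -0.2549, 0.0167]
tool_rot: [2.264, 2.177, 0.0]
contact_force: [0.5, 0.7, 1.1]
opening: 0.0503
grip_force: 73.9
```

Request:
servo_tool([
  [[4,0,0,0,0],[4,0,0,0,0],[4,0,0,-1,0],[4,0,0,-3,0],[4,0,0,-6,0]],
])

```text
t: 9.1
tool_pos: [0.5964, -0.2534, 0.0741]
tool_rot: [-2.26, -2.173, 0.003]
contact_force: [0.1, 0.3, -1.2]
opening: 0.0496
grip_force: 73.5
```

Request:
servo_tool([
  [[4,0,0,-4,0],[4,0,0,-7,0],[4,0,0,-7,0],[4,0,0,-7,0],[4,0,0,-7,0]],
])

```text
t: 9.6
tool_pos: [0.5972, -0.2539, 0.1438]
tool_rot: [-2.262, -2.175, 0.002]
contact_force: [0.0, 0.7, -1.6]
opening: 0.0497
grip_force: 73.6
```

Run:
```python
from h import *
o,p=cur(); print(p,o['t'],o['opening'],o['grip_force'],o['contact_force'])
plan([(4,*POST,p[2],82.2,4)])
```

```text
[ 0.59723445 -0.25392267  0.14382614 87.74955428] 9.6 0.049738937091668475 73.60714673995972 [ 0.01308305  0.71218568 -1.6472918 ]
[[[4, 3.82, -2.09, 0.0, 0.9], [4, 7.63, -4.19, 0.0, 1.8], [4, 11.45, -6.28, 0.0, 2.8], [4, 15.26, -8.37, 0.0, 3.7], [4, 19.08, -10.47, 0.0, 4.6]]]
[[[4, 3.63, -2.39, 0.0, 0.9], [4, 3.63, -2.39, 0.0, 0.9], [4, 3.63, -2.39, 0.0, 0.9], [4, 3.63, -2.39, 0.0, 0.9], [4, 3.63, -2.39, 0.0, 0.9]]]
```

Request:
servo_tool([
  [[4,3.8,-2.1,0,0.9],[4,7.6,-4.2,0,1.8],[4,11.5,-6.3,0,2.8],[4,15.3,-8.4,0,3.7],[4,19.1,-10.5,0,4.6]],
])

```text
t: 10.1
tool_pos: [0.4987, -0.058, 0.1436]
tool_rot: [-2.348, -2.081, 0.004]
contact_force: [0.6, 0.2, -0.8]
opening: 0.0501
grip_force: 73.6
```

Request:
servo_tool([
  [[4,3.6,-2.4,0,0.9],[4,3.6,-2.4,0,0.9],[4,3.6,-2.4,0,0.9],[4,3.6,-2.4,0,0.9],[4,3.6,-2.4,0,0.9]],
])

```text
t: 10.6
tool_pos: [0.4818, -0.0219, 0.1458]
tool_rot: [-2.367, -2.064, 0.001]
contact_force: [0.1, 0.1, -0.8]
opening: 0.0497
grip_force: 73.6
```

Request:
servo_tool([
  [[4,0,0,1,0],[4,0,0,2.5,0],[4,0,0,3.4,0],[4,0,0,3.4,0],[4,0,0,3.4,0]],
])

```text
t: 11.1
tool_pos: [0.4813, -0.0211, 0.1116]
tool_rot: [-2.366, -2.065, 0.001]
contact_force: [0.4, 0.2, -0.4]
opening: 0.0499
grip_force: 73.5
```

Request:
servo_tool([
  [[4,0,0,0,0],[4,0,0,0,0],[4,0,0,0,0],[4,0,0,0,0],[4,0,0,0,0]],
])

```text
t: 11.6
tool_pos: [0.4818, -0.0211, 0.1125]
tool_rot: [2.366, 2.066, 0.0]
contact_force: [-0.4, 0.9, -1.7]
opening: 0.0499
grip_force: 73.5
```

Run:
```python
from h import *
o,p=cur(); print(p,o['t'],o['opening'],o['grip_force'],o['contact_force'])
plan([(4,*POST,.085,82.2)])
d=snap('top')
im=d['img']; zb=p[2]-.0165
r=fit('c',[p[0],p[1],np.radians(p[3]-90)],{'top':im},zb); print(r, POST)
for n,k,p0 in (('cL','c',[.5498,.3714,-3.531]),('sL','s',[.4141,.2525,-2.97]),('sR','s',[.4129,-.2257,.339])):
    r=fit(k,p0,{'top':im}); print(n,r[0].round(4),round(r[1],3))
crop(snap('side'),210,140,320,220,7,'c4.png')
```

```text
[ 4.81764788e-01 -2.11190905e-02  1.12518605e-01  8.22536228e+01] 11.6 0.049896572512817136 73.53870391845703 [-0.4252308   0.9134968  -1.67190233]
[[[4, 0.08, -0.12, 2.75, 0.1]]]
(array([ 0.55691321,  0.0281791 , -1.6725278 ]), np.float64(-0.49067816452285)) [ 0.4807 -0.0202]
cL [ 0.5499  0.3714 -3.5322] -0.958
sL [ 0.4141  0.2528 -2.9695] -0.929
sR [ 0.4129 -0.2256  0.3404] -0.96
```

View pics/c4.png

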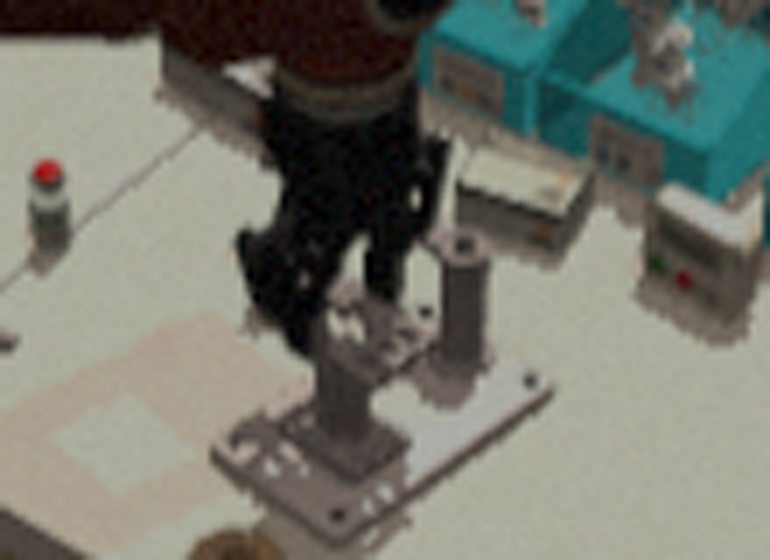

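The plate is level above the post. I'll lower it gently and watch the force.

Request:
servo_tool([
  [[4,0.1,-0.1,0,0],[4,0.1,-0.1,0.6,0],[4,0.1,-0.1,1.2,0],[4,0.1,-0.1,1.8,0],[4,0.1,-0.1,1.8,0]],
])

```text
t: 12.2
tool_pos: [0.4799, -0.0198, 0.0927]
tool_rot: [-2.365, -2.065, 0.002]
contact_force: [-0.4, 0.6, -1.9]
opening: 0.0498
grip_force: 73.6
```

Request:
servo_tool([
  [[4,0,0,0,0],[4,0,0,0,0],[4,0,0,0,0]],
])

```text
t: 12.5
tool_pos: [0.481, -0.02, 0.0946]
tool_rot: [2.366, 2.066, 0.001]
contact_force: [-0.4, -0.3, -1.3]
opening: 0.05
grip_force: 73.6
```

Request:
servo_tool([
  [[4,0,0,0.5,0],[4,0,0,1,0],[4,0,0,1.5,0],[4,0,0,1.5,0],[4,0,0,1.5,0]],
])

```text
t: 13.0
tool_pos: [0.4805, -0.0199, 0.0789]
tool_rot: [-2.366, -2.066, 0.001]
contact_force: [0.0, 1.0, -1.3]
opening: 0.05
grip_force: 73.6
```

Request:
servo_tool([
  [[4,0,0,0.7,0],[4,0,0,1.5,0],[4,0,0,2.2,0],[4,0,0,2.9,0],[4,0,0,3.4,0]],
])

```text
t: 13.5
tool_pos: [0.4803, -0.0199, 0.0442]
tool_rot: [-2.366, -2.066, 0.001]
contact_force: [-0.9, 0.5, -1.2]
opening: 0.0499
grip_force: 73.6
```

Request:
servo_tool([
  [[4,0,0,0.3,0],[4,0,0,0.3,0],[4,0,0,0.3,0],[4,0,0,0.3,0],[4,0,0,0.3,0]],
])

```text
t: 14.0
tool_pos: [0.4811, -0.02, 0.0427]
tool_rot: [2.366, 2.066, 0.001]
contact_force: [-0.0, 0.4, -0.4]
opening: 0.0498
grip_force: 73.6
```

Request:
servo_tool([
  [[4,0,0,0.2,0],[4,0,0,0.2,0],[4,0,0,0.2,0],[6.2,0,0,0.2,0],[6.2,0,0,0.2,0]],
])

```text
t: 14.5
tool_pos: [0.4807, -0.02, 0.0403]
tool_rot: [-2.366, -2.066, 0.0]
contact_force: [-0.2, -0.3, -0.5]
opening: 0.062
grip_force: 0.0
```

Request:
servo_tool([
  [[6.2,0,0,0,0],[6.2,0,0,0,0],[6.2,0,0,-2,0],[6.2,0,0,-5,0],[6.2,0,0,-9,0]],
])

```text
t: 15.0
tool_pos: [0.4791, -0.0197, 0.1293]
tool_rot: [-2.364, -2.064, 0.005]
contact_force: [0.8, -0.8, 0.9]
opening: 0.0624
grip_force: 0.0
```

Request:
servo_tool([
  [[6.2,0,0,-2,0],[6.2,0,0,-2,0],[6.2,0,0,-2,0],[6.2,0,0,-2,0],[6.2,0,0,-2,0]],
])

```text
t: 15.5
tool_pos: [0.4796, -0.0198, 0.1483]
tool_rot: [-2.364, -2.064, 0.003]
contact_force: [0.3, 0.0, 0.7]
opening: 0.0619
grip_force: 0.0
```

Run:
```python
from h import *
o,p=cur(); print(p,o['t'],o['q'][5],o['opening'],o['contact_force'])
x,y,a=.4129,-.2256,.340; yaw=np.degrees(a)-90
plan([(6.2,x,y,.13,yaw,4),(6.2,x,y,.05,yaw,3)])
```

```text
[ 4.79649487e-01 -1.97712557e-02  1.48307726e-01  8.22497569e+01] 15.5 -0.06111722864112077 0.061856621856548694 [0.33450684 0.03469985 0.68605727]
[[[6.2, -1.18, -0.21, 0.1, 8.5], [6.2, -2.37, -0.43, 0.2, 17.0], [6.2, -3.55, -0.64, 0.31, 25.5], [6.2, -4.73, -0.85, 0.41, 33.9], [6.2, -5.92, -1.07, 0.51, 42.4]]]
[[[6.2, -1.02, 0.64, 0.1, 8.5], [6.2, -2.03, 1.28, 0.2, 17.0], [6.2, -3.05, 1.92, 0.31, 25.5], [6.2, -4.07, 2.56, 0.41, 33.9], [6.2, -5.09, 3.2, 0.51, 42.4]]]
[[[6.2, -0.32, 1.16, 0.1, 8.5], [6.2, -0.64, 2.32, 0.2, 17.0], [6.2, -0.95, 3.48, 0.31, 25.5], [6.2, -1.27, 4.64, 0.41, 33.9], [6.2, -1.59, 5.8, 0.51, 42.4]]]
[[[6.2, 0.55, 1.07, 0.1, 8.5], [6.2, 1.09, 2.14, 0.2, 17.0], [6.2, 1.64, 3.21, 0.31, 25.5], [6.2, 1.64, 3.21, 0.31, 25.5], [6.2, 1.64, 3.21, 0.31, 25.5]]]
[[[6.2, 0.0, 0.0, 0.0, 0.0], [6.2, 0.0, 0.0, 0.0, 0.0], [6.2, 0.0, 0.0, 4.0, 0.0], [6.2, 0.0, 0.0, 8.0, 0.0], [6.2, 0.0, 0.0, 8.0, 0.0]]]
[[[6.2, 0.0, 0.0, 0.0, 0.0], [6.2, 0.0, 0.0, 0.0, 0.0]]]
```

Request:
servo_tool([
  [[6.2,-1.2,-0.2,0.1,8.5],[6.2,-2.4,-0.4,0.2,17.0],[6.2,-3.6,-0.6,0.3,25.5],[6.2,-4.7,-0.9,0.4,34],[6.2,-5.9,-1.1,0.5,42.4]],
])

```text
t: 16.0
tool_pos: [0.461, -0.0771, 0.1438]
tool_rot: [-2.955, -1.061, 0.003]
contact_force: [0.5, -0.2, -0.2]
opening: 0.0618
grip_force: 0.0
```

Request:
servo_tool([
  [[6.2,-1.0,0.6,0.1,8.5],[6.2,-2.0,1.3,0.2,17.0],[6.2,-3.1,1.9,0.3,25.5],[6.2,-4.1,2.6,0.4,34],[6.2,-5.1,3.2,0.5,42.4]],
])

```text
t: 16.5
tool_pos: [0.4425, -0.1344, 0.1389]
tool_rot: [-3.14, 0.079, 0.003]
contact_force: [-0.5, 0.8, 1.0]
opening: 0.0619
grip_force: 0.0
```

Request:
servo_tool([
  [[6.2,-0.3,1.2,0.1,8.5],[6.2,-0.6,2.3,0.2,17.0],[6.2,-1.0,3.5,0.3,25.5],[6.2,-1.3,4.6,0.4,34],[6.2,-1.6,5.8,0.5,42.4]],
])

```text
t: 17.0
tool_pos: [0.4239, -0.1914, 0.1339]
tool_rot: [-2.899, 1.21, 0.004]
contact_force: [-0.5, -0.7, -0.2]
opening: 0.0621
grip_force: 0.0
```

Request:
servo_tool([
  [[6.2,0.5,1.1,0.1,8.5],[6.2,1.1,2.1,0.2,17.0],[6.2,1.6,3.2,0.3,25.5],[6.2,1.6,3.2,4,25.5],[6.2,1.6,3.2,8,25.5]],
])

```text
t: 17.5
tool_pos: [0.4142, -0.2264, 0.0552]
tool_rot: [2.566, -1.813, 0.005]
contact_force: [0.3, -0.8, -0.7]
opening: 0.0621
grip_force: 0.0
```

Request:
servo_tool([
  [[6.2,0,0,0,0],[6.2,0,0,0,0],[6.2,0,0,0,0],[6.2,0,0,0,0],[6.2,0,0,0,0]],
])

```text
t: 18.0
tool_pos: [0.4145, -0.2261, 0.0572]
tool_rot: [2.566, -1.812, 0.005]
contact_force: [-0.7, -0.1, 1.1]
opening: 0.0621
grip_force: 0.0
```

Run:
```python
from h import *
o,p=cur(); print(p,o['t'],o['q'][5],o['opening'],o['contact_force'])
x,y,a=.4129,-.2256,.340; yaw=np.degrees(a)-90
plan([(6.2,x,y,.0165,yaw)],step=.1)
im=snap('top')['img']
r=fit('c',[.4807,-.0202,RY],{'top':im},.024); print(r)
```

```text
[ 4.14538270e-01 -2.26141957e-01  5.71563489e-02 -7.04406956e+01] 18.0 2.143004586718955 0.0620646757098898 [-0.65220446 -0.06956466  1.05427567]
[[[6.2, -0.11, 0.14, 4.07, 0.1]]]
(array([ 0.47781927, -0.02247423, -0.10048923]), np.float64(-0.7943487578757388))
```

Request:
servo_tool([
  [[6.2,-0.1,0.1,1,0],[6.2,-0.1,0.1,2.5,0],[6.2,-0.1,0.1,3.6,0],[6.2,-0.1,0.1,3.9,0],[6.2,-0.1,0.1,3.9,0]],
])

```text
t: 18.55
tool_pos: [0.4116, -0.2243, 0.0154]
tool_rot: [-2.566, 1.812, 0.003]
contact_force: [0.7, -0.1, 0.4]
opening: 0.0622
grip_force: 0.0
```

Request:
servo_tool([
  [[6.2,0,0,0,0],[6.2,0,0,0,0],[6.2,0,0,0,0],[6.2,0,0,0,0],[6.2,0,0,0,0]],
])

```text
t: 19.05
tool_pos: [0.4123, -0.2249, 0.0166]
tool_rot: [2.566, -1.812, 0.001]
contact_force: [-0.3, 0.3, 0.7]
opening: 0.0621
grip_force: 0.0
```

Run:
```python
from h import *
o,p=cur(); print(p,o['contact_force'])
plan([(6.2,.4129,-.2256,.0165,np.degrees(.34)-90)])
```

```text
[ 4.12338586e-01 -2.24893473e-01  1.65679593e-02 -7.04478884e+01] [-0.32854664  0.30915829  0.65060788]
[[[6.2, 0.09, -0.03, 0.01, 0.1]]]
```

Request:
servo_tool([
  [[6.2,0.1,0,0,0],[6.2,0.1,0,0,0],[6.2,0.1,0,0,0],[4,0.1,0,0,0],[4,0.1,0,0,0]],
])

```text
t: 19.55
tool_pos: [0.4129, -0.2261, 0.0168]
tool_rot: [2.566, -1.812, 0.001]
contact_force: [-0.1, 0.6, 3.9]
opening: 0.0498
grip_force: 73.0
```

Request:
servo_tool([
  [[4,0,0,0,0],[4,0,0,0,0],[4,0,0,0,0],[4,0,0,0,0],[4,0,0,-1,0]],
])

```text
t: 20.05
tool_pos: [0.4112, -0.2247, 0.0249]
tool_rot: [-2.566, 1.812, 0.006]
contact_force: [0.1, -0.0, -1.5]
opening: 0.0498
grip_force: 72.9
```

Request:
servo_tool([
  [[4,0,0,-3,0],[4,0,0,-7,0],[4,0,0,-11.8,0],[4,0,0,-11.8,0],[4,0,0,-11.8,0]],
])

```text
t: 20.55
tool_pos: [0.4129, -0.226, 0.1456]
tool_rot: [2.566, -1.812, 0.004]
contact_force: [-0.4, 0.4, -1.7]
opening: 0.0498
grip_force: 73.1
```

Run:
```python
from h import *
o,p=cur(); print(p,o['t'],o['opening'],o['grip_force'],o['contact_force'])
plan([(4,*POST,.14,82.2,2),(4,*POST,.115,82.2,7)])
```

```text
[  0.41291402  -0.226006     0.14558033 -70.44540282] 20.55 0.0497883849537384 73.10455799102783 [-0.44925149  0.36137592 -1.65879689]
[[[4, -0.95, -0.74, 0.03, -8.5], [4, -1.9, -1.48, 0.06, -17.0], [4, -2.85, -2.21, 0.09, -25.4], [4, -3.81, -2.95, 0.12, -33.9], [4, -4.76, -3.69, 0.16, -42.4]]]
[[[4, -0.21, -1.19, 0.03, -8.5], [4, -0.41, -2.37, 0.06, -17.0], [4, -0.62, -3.56, 0.09, -25.4], [4, -0.82, -4.74, 0.12, -33.9], [4, -1.03, -5.93, 0.16, -42.4]]]
[[[4, 0.65, -1.01, 0.03, -8.5], [4, 1.3, -2.03, 0.06, -17.0], [4, 1.95, -3.04, 0.09, -25.4], [4, 2.59, -4.06, 0.12, -33.9], [4, 3.24, -5.07, 0.16, -42.4]]]
[[[4, 1.16, -0.31, 0.03, -8.5], [4, 2.33, -0.62, 0.06, -17.0], [4, 3.49, -0.94, 0.09, -25.4], [4, 3.49, -0.94, 0.09, -25.4], [4, 3.49, -0.94, 0.09, -25.4]]]
[[[4, 0.0, 0.0, 2.5, 0.0], [4, 0.0, 0.0, 2.5, 0.0], [4, 0.0, 0.0, 2.5, 0.0], [4, 0.0, 0.0, 2.5, 0.0], [4, 0.0, 0.0, 2.5, 0.0]]]
[[[4, 0.0, 0.0, 0.0, 0.0], [4, 0.0, 0.0, 0.0, 0.0], [4, 0.0, 0.0, 0.0, 0.0]]]
```

Request:
servo_tool([
  [[4,-0.9,-0.7,0,-8.5],[4,-1.9,-1.5,0.1,-17.0],[4,-2.9,-2.2,0.1,-25.4],[4,-3.8,-3.0,0.1,-34],[4,-4.8,-3.7,0.2,-42.4]],
])

```text
t: 21.05
tool_pos: [0.4299, -0.1667, 0.1395]
tool_rot: [-3.049, 0.752, 0.008]
contact_force: [-0.5, -0.7, -1.1]
opening: 0.0496
grip_force: 73.1
```

Request:
servo_tool([
  [[4,-0.2,-1.2,0,-8.5],[4,-0.4,-2.4,0.1,-17.0],[4,-0.6,-3.6,0.1,-25.4],[4,-0.8,-4.7,0.1,-34],[4,-1.0,-5.9,0.2,-42.4]],
])

```text
t: 21.55
tool_pos: [0.4486, -0.1102, 0.1375]
tool_rot: [-3.113, -0.401, 0.007]
contact_force: [0.3, -0.6, -1.6]
opening: 0.05
grip_force: 73.1
```

Request:
servo_tool([
  [[4,0.6,-1.0,0,-8.5],[4,1.3,-2.0,0.1,-17.0],[4,1.9,-3.0,0.1,-25.4],[4,2.6,-4.1,0.1,-34],[4,3.2,-5.1,0.2,-42.4]],
])

```text
t: 22.05
tool_pos: [0.4669, -0.0529, 0.1354]
tool_rot: [-2.756, -1.5, 0.006]
contact_force: [-0.8, -0.5, -0.9]
opening: 0.0497
grip_force: 73.1
```

Request:
servo_tool([
  [[4,1.2,-0.3,0,-8.5],[4,2.3,-0.6,0.1,-17.0],[4,3.5,-0.9,0.1,-25.4],[4,3.5,-0.9,1.2,-25.4],[4,3.5,-0.9,2.5,-25.4]],
])

```text
t: 22.55
tool_pos: [0.4792, -0.0197, 0.111]
tool_rot: [-2.369, -2.06, 0.003]
contact_force: [-0.2, 0.6, -1.4]
opening: 0.0499
grip_force: 73.1
```

Request:
servo_tool([
  [[4,0,0,0,0],[4,0,0,0,0],[4,0,0,0,0],[4,0,0,0,0],[4,0,0,0,0]],
])

```text
t: 23.05
tool_pos: [0.4806, -0.02, 0.1139]
tool_rot: [2.368, 2.063, 0.001]
contact_force: [-0.0, -0.7, -1.6]
opening: 0.0499
grip_force: 73.0
```

Run:
```python
from h import *
o,p=cur(); print(p,o['t'],o['opening'],o['grip_force'],o['contact_force'])
plan([(4,*POST,.1,82.2)])
im=snap('top')['img']
for n,k,p0 in (('cL','c',[.5498,.3714,-3.531]),('sL','s',[.4141,.2525,-2.97])):
    r=fit(k,p0,{'top':im}); print(n,r[0].round(4),round(r[1],3))
```

```text
[ 4.80630291e-01 -1.99962260e-02  1.13900752e-01  8.21269168e+01] 23.05 0.04988717211128377 73.02342295646667 [-0.0364479  -0.65022961 -1.62507746]
[[[4, -0.02, 0.01, 1.39, -0.1]]]
cL [ 0.5499  0.3714 -3.5319] -0.958
sL [ 0.4141  0.2526 -2.97  ] -0.929
```

Request:
servo_tool([
  [[4,0,0,0.6,0],[4,0,0,1.2,0],[4,0,0,1.8,0],[4,0,0,2.2,0],[4,0,0,2.2,0]],
])

```text
t: 23.6
tool_pos: [0.4798, -0.0197, 0.0903]
tool_rot: [-2.367, -2.063, 0.001]
contact_force: [-0.6, -0.8, -2.2]
opening: 0.0502
grip_force: 73.1
```

Request:
servo_tool([
  [[4,0,0,0.7,0],[4,0,0,1.5,0],[4,0,0,2.2,0],[4,0,0,3,0],[4,0,0,3.8,0]],
])

```text
t: 24.1
tool_pos: [0.4801, -0.0198, 0.0525]
tool_rot: [-2.368, -2.064, 0.0]
contact_force: [0.2, 0.0, -1.5]
opening: 0.0493
grip_force: 73.1
```

Request:
servo_tool([
  [[4,0,0,0,0],[4,0,0,0,0],[4,0,0,0,0],[4,0,0,0,0],[4,0,0,0,0]],
])

```text
t: 24.6
tool_pos: [0.4804, -0.0198, 0.0536]
tool_rot: [2.368, 2.064, 0.0]
contact_force: [-0.2, -0.4, -1.4]
opening: 0.0497
grip_force: 73.1
```

Request:
servo_tool([
  [[4,0,0,0.2,0],[4,0,0,0.2,0],[4,0,0,0.2,0],[6.2,0,0,0.2,0],[6.2,0,0,0.2,0]],
])

```text
t: 25.1
tool_pos: [0.4806, -0.0199, 0.0516]
tool_rot: [2.368, 2.064, 0.001]
contact_force: [0.5, -0.8, 0.3]
opening: 0.0617
grip_force: 0.0
```

Request:
servo_tool([
  [[6.2,0,0,0,0],[6.2,0,0,0,0],[6.2,0,0,-3,0],[6.2,0,0,-7,0],[6.2,0,0,-11,0]],
])

```text
t: 25.6
tool_pos: [0.4796, -0.0197, 0.162]
tool_rot: [-2.367, -2.063, 0.001]
contact_force: [1.4, -0.9, -0.5]
opening: 0.062
grip_force: 0.0
```

Request:
servo_tool([
  [[6.2,0,0,-4,0],[6.2,0,0,-4,0],[6.2,0,0,-4,0],[6.2,0,0,-4,0]],
])

```text
t: 26.0
tool_pos: [0.4795, -0.0196, 0.1999]
tool_rot: [-2.367, -2.063, 0.002]
contact_force: [-0.7, -0.3, -1.6]
opening: 0.062
grip_force: 0.0
```

Run:
```python
from h import *
o,p=cur(); print(p,o['t'],o['q'][5],o['opening'],o['contact_force'])
x,y,a=.5499,.3714,-3.532; yaw=np.degrees(a)+90+360
plan([(6.2,x,y,.20,yaw)])
```

```text
[ 4.79456722e-01 -1.96393734e-02  1.99862093e-01  8.21516702e+01] 26.0 -0.05920686827098531 0.06204926979398816 [-0.73615539 -0.27246577 -1.55214086]
[[[6.2, 1.98, 0.08, -0.0, -8.3], [6.2, 3.97, 0.16, -0.0, -16.5], [6.2, 5.95, 0.25, -0.0, -24.8], [6.2, 7.94, 0.33, -0.0, -33.1], [6.2, 9.92, 0.41, -0.0, -41.4]]]
[[[6.2, 1.44, 1.37, -0.0, -8.3], [6.2, 2.87, 2.75, -0.0, -16.5], [6.2, 4.31, 4.12, -0.0, -24.8], [6.2, 5.74, 5.49, -0.0, -33.1], [6.2, 7.18, 6.87, -0.0, -41.4]]]
[[[6.2, 0.17, 1.98, -0.0, -8.3], [6.2, 0.34, 3.96, -0.0, -16.5], [6.2, 0.51, 5.94, -0.0, -24.8], [6.2, 0.68, 7.92, -0.0, -33.1], [6.2, 0.85, 9.9, -0.0, -41.4]]]
[[[6.2, -1.18, 1.6, -0.0, -8.3], [6.2, -2.36, 3.2, -0.0, -16.5], [6.2, -3.54, 4.79, -0.0, -24.8], [6.2, -4.72, 6.39, -0.0, -33.1], [6.2, -5.9, 7.99, -0.0, -41.4]]]
```

Request:
servo_tool([
  [[6.2,2.0,0.1,0,-8.3],[6.2,4.0,0.2,0,-16.5],[6.2,6.0,0.2,0,-24.8],[6.2,7.9,0.3,0,-33.1],[6.2,9.9,0.4,0,-41.4]],
])

```text
t: 26.5
tool_pos: [0.4966, 0.0784, 0.1988]
tool_rot: [-1.476, -2.769, 0.003]
contact_force: [0.6, 0.2, 0.6]
opening: 0.062
grip_force: 0.0
```

Request:
servo_tool([
  [[6.2,1.4,1.4,0,-8.3],[6.2,2.9,2.7,0,-16.5],[6.2,4.3,4.1,0,-24.8],[6.2,5.7,5.5,0,-33.1],[6.2,7.2,6.9,0,-41.4]],
])

```text
t: 27.0
tool_pos: [0.5144, 0.1764, 0.1987]
tool_rot: [-0.402, -3.112, 0.002]
contact_force: [0.3, 0.4, -0.1]
opening: 0.0624
grip_force: 0.0
```

Request:
servo_tool([
  [[6.2,0.2,2.0,0,-8.3],[6.2,0.3,4.0,0,-16.5],[6.2,0.5,5.9,0,-24.8],[6.2,0.7,7.9,0,-33.1],[6.2,0.9,9.9,0,-41.4]],
])

```text
t: 27.5
tool_pos: [0.5314, 0.2742, 0.1985]
tool_rot: [0.724, -3.052, 0.001]
contact_force: [-0.4, 0.1, -0.3]
opening: 0.0625
grip_force: 0.0
```

Request:
servo_tool([
  [[6.2,-1.2,1.6,0,-8.3],[6.2,-2.4,3.2,0,-16.5],[6.2,-3.5,4.8,0,-24.8],[6.2,-4.7,6.4,0,-33.1],[6.2,-5.9,8.0,0,-41.4]],
])

```text
t: 28.0
tool_pos: [0.5488, 0.3719, 0.1982]
tool_rot: [1.756, -2.599, -0.001]
contact_force: [0.7, 0.6, -0.7]
opening: 0.0622
grip_force: 0.0
```

Request:
servo_tool([
  [[6.2,0,0,4,0],[6.2,0,0,8,0],[6.2,0,0,12,0],[6.2,0,0,14,0],[6.2,0,0,14,0]],
])

```text
t: 28.5
tool_pos: [0.5453, 0.3693, 0.0538]
tool_rot: [1.744, -2.598, -0.002]
contact_force: [-0.6, -0.2, -0.3]
opening: 0.0619
grip_force: 0.0
```

Request:
servo_tool([
  [[6.2,0,0,0,0],[6.2,0,0,0,0],[6.2,0,0,0,0],[6.2,0,0,0,0],[6.2,0,0,0,0]],
])

```text
t: 29.0
tool_pos: [0.5503, 0.372, 0.0624]
tool_rot: [-1.75, 2.607, -0.0]
contact_force: [0.8, 0.4, 0.0]
opening: 0.062
grip_force: 0.0
```

Run:
```python
from h import *
o,p=cur(); print(p,o['t'],o['q'][5],o['contact_force']); p[3]%=360
x,y,a=.5499,.3714,-3.532; yaw=np.degrees(a)+90+360
plan([(6.2,x,y,.0165,yaw)],start=p,step=.1)
d=snap('top'); im=d['img']; crop(d,115,130,290,225,4.5,'c5.png')
r=fit('s',[.4141,.2525,-2.97],{'top':im}); print(r)
```

```text
[ 5.50327341e-01  3.71968657e-01  6.24244315e-02 -1.12245653e+02] 29.0 -2.2708955943204403 [0.84820672 0.40067227 0.00767807]
[[[6.2, 0.07, 0.02, 4.59, 0.1]]]
(array([ 0.42498773,  0.19725074, -3.01483156]), np.float64(-0.755200277981481))
```

View pics/c5.png

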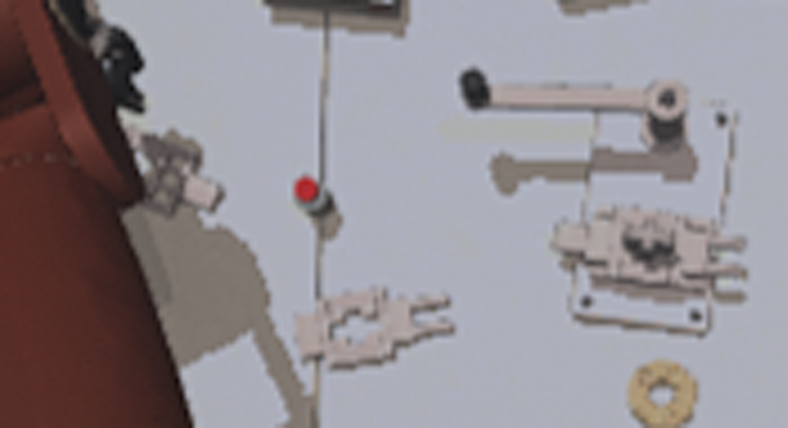

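The crop shows both plates on the post with the carrier's tab left and the fork right. The left separator has been knocked about 5 cm to the right, now at crop (355,328), so I'll refit it later. Next I grasp the left carrier.

Request:
servo_tool([
  [[6.2,0.1,0,1.5,0],[6.2,0.1,0,3,0],[6.2,0.1,0,4.2,0],[6.2,0.1,0,4.5,0],[6.2,0.1,0,4.5,0]],
])

```text
t: 29.55
tool_pos: [0.5488, 0.3704, 0.0149]
tool_rot: [1.75, -2.607, -0.0]
contact_force: [0.6, -0.6, 1.0]
opening: 0.0625
grip_force: 0.0
```

Request:
servo_tool([
  [[6.2,0,0,0,0],[6.2,0,0,0,0],[6.2,0,0,0,0],[6.2,0,0,0,0],[6.2,0,0,0,0]],
])

```text
t: 30.05
tool_pos: [0.5495, 0.3708, 0.0166]
tool_rot: [-1.751, 2.608, -0.0]
contact_force: [0.2, 0.1, -0.3]
opening: 0.0619
grip_force: 0.0
```

Run:
```python
from h import *
o,p=cur(); print(p,o['t'],o['contact_force']); p[3]%=360
x,y,a=.5499,.3714,-3.532; yaw=np.degrees(a)+90+360
plan([(6.2,x,y,.0165,yaw)],start=p,step=.1)
```

```text
[ 5.49535845e-01  3.70847688e-01  1.65625694e-02 -1.12245701e+02] 30.05 [ 0.23562362  0.08797104 -0.28326665]
[[[6.2, -0.06, -0.01, 0.01, 0.1]]]
```

Request:
servo_tool([
  [[6.2,-0.1,0,0,0],[6.2,-0.1,0,0,0],[4,-0.1,0,0,0],[4,-0.1,0,0,0],[4,-0.1,0,0,0]],
])

```text
t: 30.55
tool_pos: [0.5503, 0.3719, 0.0169]
tool_rot: [-1.75, 2.607, -0.0]
contact_force: [-0.0, 0.7, 3.7]
opening: 0.0498
grip_force: 73.3
```

Request:
servo_tool([
  [[4,0,0,0,0],[4,0,0,0,0],[4,0,0,0,0],[4,0,0,-1,0],[4,0,0,-4,0]],
])

```text
t: 31.05
tool_pos: [0.5462, 0.3698, 0.0518]
tool_rot: [1.745, -2.6, -0.002]
contact_force: [-0.3, 0.2, -2.6]
opening: 0.05
grip_force: 72.9
```

Request:
servo_tool([
  [[4,0,0,-4,0],[4,0,0,-8,0],[4,0,0,-12,0],[4,0,0,-14,0],[4,0,0,-14,0]],
])

```text
t: 31.55
tool_pos: [0.5513, 0.3725, 0.2009]
tool_rot: [-1.747, 2.602, -0.001]
contact_force: [-0.6, 0.4, -0.6]
opening: 0.0499
grip_force: 73.0
```

Run:
```python
from h import *
o,p=cur(); print(p,o['t'],o['opening'],o['grip_force'],o['contact_force']); p[3]%=360
plan([(4,*POST,p[2],82.2)],start=p)
im=snap('top')['img']
r=fit('s',[.412,.205,-2.97],{'top':im}); print(r)
```

```text
[   0.551333      0.37253078    0.2008766  -112.24307382] 31.55 0.049920571072301724 72.95348525047302 [-0.57718179  0.44223925 -0.59363139]
[[[4, 1.95, -0.42, 0.0, 8.3], [4, 3.9, -0.83, 0.0, 16.6], [4, 5.85, -1.25, 0.0, 24.8], [4, 7.8, -1.67, 0.0, 33.1], [4, 9.76, -2.08, 0.0, 41.4]]]
[[[4, 1.19, -1.6, 0.0, 8.3], [4, 2.38, -3.21, 0.0, 16.6], [4, 3.57, -4.81, 0.0, 24.8], [4, 4.75, -6.41, 0.0, 33.1], [4, 5.94, -8.01, 0.0, 41.4]]]
[[[4, -0.17, -1.99, 0.0, 8.3], [4, -0.34, -3.98, 0.0, 16.6], [4, -0.5, -5.96, 0.0, 24.8], [4, -0.67, -7.95, 0.0, 33.1], [4, -0.84, -9.94, 0.0, 41.4]]]
[[[4, -1.44, -1.38, 0.0, 8.3], [4, -2.88, -2.76, 0.0, 16.6], [4, -4.32, -4.14, 0.0, 24.8], [4, -5.76, -5.52, 0.0, 33.1], [4, -7.2, -6.9, 0.0, 41.4]]]
(array([ 0.42581466,  0.19694773, -2.98507029]), np.float64(-0.7669920828566675))
```

Request:
servo_tool([
  [[4,1.9,-0.4,0,8.3],[4,3.9,-0.8,0,16.6],[4,5.9,-1.3,0,24.8],[4,7.8,-1.7,0,33.1],[4,9.8,-2.1,0,41.4]],
])

```text
t: 32.1
tool_pos: [0.5302, 0.2717, 0.1924]
tool_rot: [0.706, -3.055, 0.001]
contact_force: [-0.4, 0.1, -1.0]
opening: 0.0498
grip_force: 72.9
```

Request:
servo_tool([
  [[4,1.2,-1.6,0,8.3],[4,2.4,-3.2,0,16.6],[4,3.6,-4.8,0,24.8],[4,4.8,-6.4,0,33.1],[4,5.9,-8.0,0,41.4]],
])

```text
t: 32.6
tool_pos: [0.5126, 0.174, 0.1926]
tool_rot: [-0.42, -3.108, 0.003]
contact_force: [0.2, -0.3, -2.1]
opening: 0.0495
grip_force: 72.9
```

Request:
servo_tool([
  [[4,-0.2,-2.0,0,8.3],[4,-0.3,-4.0,0,16.6],[4,-0.5,-6.0,0,24.8],[4,-0.7,-8.0,0,33.1],[4,-0.8,-9.9,0,41.4]],
])

```text
t: 33.1
tool_pos: [0.4948, 0.0766, 0.1927]
tool_rot: [-1.492, -2.759, 0.005]
contact_force: [0.1, 1.2, -1.5]
opening: 0.0498
grip_force: 72.9
```

Request:
servo_tool([
  [[4,-1.4,-1.4,0,8.3],[4,-2.9,-2.8,0,16.6],[4,-4.3,-4.1,0,24.8],[4,-5.8,-5.5,0,33.1],[4,-7.2,-6.9,0,41.4]],
])

```text
t: 33.6
tool_pos: [0.4771, -0.0212, 0.1928]
tool_rot: [-2.371, -2.054, 0.006]
contact_force: [0.5, 0.4, -0.9]
opening: 0.0496
grip_force: 72.9
```

Request:
servo_tool([
  [[4,0,0,2,0],[4,0,0,5,0],[4,0,0,8,0],[4,0,0,8.6,0],[4,0,0,8.6,0]],
])

```text
t: 34.1
tool_pos: [0.4767, -0.0202, 0.1072]
tool_rot: [-2.364, -2.061, 0.007]
contact_force: [0.5, 0.9, -0.9]
opening: 0.0499
grip_force: 73.0
```

Request:
servo_tool([
  [[4,0,0,0,0],[4,0,0,0,0],[4,0,0,0,0],[4,0,0,0,0],[4,0,0,0,0]],
])

```text
t: 34.6
tool_pos: [0.4795, -0.0207, 0.1109]
tool_rot: [2.367, 2.064, 0.001]
contact_force: [-0.9, -1.4, -0.7]
opening: 0.0499
grip_force: 73.0
```

Run:
```python
from h import *
o,p=cur(); print(p,o['t'],o['opening'],o['grip_force'],o['contact_force'])
plan([(4,*POST,.095,82.2)])
d=snap('top'); im=d['img']
for p0 in ([.426,.197,-2.98],[.412,.208,-2.9],[.42,.2,-3.1]): print(fit('s',p0,{'top':im}))
crop(d,170,180,260,225,8.8,'c6.png'); print(proj('top',[[.426,.197,.01]]))
```

```text
[ 4.79468701e-01 -2.07028568e-02  1.10949799e-01  8.21580020e+01] 34.6 0.049899604282696276 73.00806283950806 [-0.90616187 -1.43353903 -0.67432342]
[[[4, 0.07, 0.12, 1.59, -0.0]]]
(array([ 0.42466733,  0.19919164, -2.96752998]), np.float64(-0.8282218652432184))
(array([ 0.42470563,  0.19918719, -2.9723447 ]), np.float64(-0.8310251715836138))
(array([ 0.42466548,  0.19919292, -2.96760114]), np.float64(-0.8282218652432184))
[[194.14047387 202.21872951]]
```

View pics/c6.png

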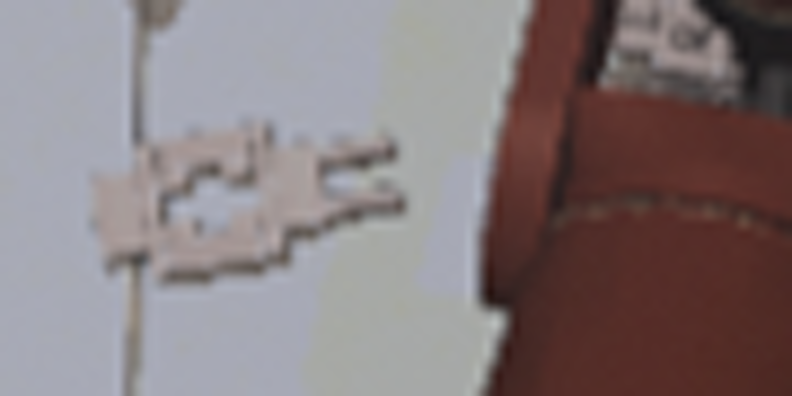

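Request:
servo_tool([
  [[4,0.1,0.1,0.6,0],[4,0.1,0.1,1.2,0],[4,0.1,0.1,1.8,0],[4,0.1,0.1,2.0,0],[4,0.1,0.1,2.0,0]],
])

```text
t: 35.15
tool_pos: [0.4798, -0.0197, 0.0896]
tool_rot: [-2.367, -2.064, 0.001]
contact_force: [0.5, 0.1, -1.4]
opening: 0.0499
grip_force: 73.1
```

Request:
servo_tool([
  [[4,0,0,0,0],[4,0,0,0.7,0],[4,0,0,1.4,0],[4,0,0,2.1,0],[4,0,0,2.8,0]],
])

```text
t: 35.65
tool_pos: [0.4799, -0.0198, 0.0614]
tool_rot: [-2.368, -2.064, 0.001]
contact_force: [-0.5, -0.2, -1.9]
opening: 0.0501
grip_force: 73.1
```

Request:
servo_tool([
  [[4,0,0,0,0],[4,0,0,0,0],[4,0,0,0,0],[4,0,0,0,0],[4,0,0,0,0]],
])

```text
t: 36.15
tool_pos: [0.4803, -0.0198, 0.0624]
tool_rot: [2.368, 2.064, 0.0]
contact_force: [-0.4, 0.2, -1.8]
opening: 0.0497
grip_force: 73.1
```

Request:
servo_tool([
  [[4,0,0,0.1,0],[4,0,0,0.1,0],[4,0,0,0.1,0],[6.2,0,0,0.1,0],[6.2,0,0,0.1,0]],
])

```text
t: 36.65
tool_pos: [0.4805, -0.0199, 0.0616]
tool_rot: [2.368, 2.064, 0.001]
contact_force: [0.4, -0.3, 0.2]
opening: 0.0618
grip_force: 0.0
```

Request:
servo_tool([
  [[6.2,0,0,0,0],[6.2,0,0,0,0],[6.2,0,0,-3,0],[6.2,0,0,-7,0],[6.2,-3,0,-11,0]],
])

```text
t: 37.15
tool_pos: [0.4757, -0.0479, 0.172]
tool_rot: [-2.363, -2.068, 0.0]
contact_force: [0.3, -0.2, 0.4]
opening: 0.0621
grip_force: 0.0
```

Request:
servo_tool([
  [[6.2,-4,0,0,0],[6.2,-8,0,0,0],[6.2,-10,0,0,0],[6.2,-10,0,0,0],[6.2,-10,0,0,0]],
])

```text
t: 37.65
tool_pos: [0.4624, -0.1485, 0.1712]
tool_rot: [-2.369, -2.063, -0.001]
contact_force: [-0.3, -0.4, 0.1]
opening: 0.0622
grip_force: 0.0
```

Run:
```python
from h import *
o,p=cur(); print(p,o['t'])
d=snap('top'); im=d['img'].astype(float)
z=np.zeros(im.shape)
for nm,F in (('r-b',im[:,:,0]-im[:,:,2]),('r-g',im[:,:,0]-im[:,:,1]),('-g',-im[:,:,1]),('-b',-im[:,:,2])):
    k=z.copy(); k[:,:,0]=F; print(nm,fit('s',[.4247,.1992,-2.97],{'top':k}))
```

```text
[ 0.46238217 -0.14848294  0.17118624 82.09833298] 37.65
r-b (array([ 0.42462699,  0.19903903, -2.96945491]), np.float64(-0.9216505124689724))
r-g (array([ 0.42523685,  0.19972251, -2.97918082]), np.float64(-0.9443168128327847))
-g (array([ 0.42162146,  0.19714071, -2.94735529]), np.float64(-0.7179015732450321))
-b (array([ 0.42222626,  0.1973756 , -2.95420961]), np.float64(-0.7803773907760706))
```

Run:
```python
from h import *
plan([(6.2,.4249,.1994,.171,99.55),(6.2,.4249,.1994,.05,99.55)])
```

```text
[[[6.2, 4.24, -1.06, 0.0, -2.2], [6.2, 8.48, -2.11, 0.0, -4.3], [6.2, 12.71, -3.17, 0.0, -6.5], [6.2, 16.95, -4.23, 0.01, -8.7], [6.2, 21.19, -5.29, 0.01, -10.9]]]
[[[6.2, 4.36, -0.24, 0.0, -2.2], [6.2, 8.72, -0.48, 0.0, -4.3], [6.2, 13.08, -0.72, 0.0, -6.5], [6.2, 13.08, -0.72, 4.04, -6.5], [6.2, 13.08, -0.72, 8.07, -6.5]]]
[[[6.2, 0.0, 0.0, 4.03, 0.0]]]
```

Request:
servo_tool([
  [[6.2,4.2,-1.1,0,-2.2],[6.2,8.5,-2.1,0,-4.3],[6.2,12.7,-3.2,0,-6.5],[6.2,17,-4.2,0,-8.7],[6.2,21.2,-5.3,0,-10.9]],
])

```text
t: 38.2
tool_pos: [0.4381, 0.0715, 0.1713]
tool_rot: [2.158, 2.283, 0.001]
contact_force: [0.7, 0.1, -0.1]
opening: 0.062
grip_force: 0.0
```

Request:
servo_tool([
  [[6.2,4.4,-0.2,0,-2.2],[6.2,8.7,-0.5,0,-4.3],[6.2,13.1,-0.7,0,-6.5],[6.2,13.1,-0.7,4,-6.5],[6.2,13.1,-0.7,8,-6.5]],
])

```text
t: 38.7
tool_pos: [0.4252, 0.2023, 0.092]
tool_rot: [2.021, 2.403, 0.006]
contact_force: [-0.0, -0.8, -0.6]
opening: 0.0621
grip_force: 0.0
```

Request:
servo_tool([
  [[6.2,0,0,3.5,0],[6.2,0,0,3.5,0],[6.2,0,0,3.5,0],[6.2,0,0,3.5,0],[6.2,0,0,3.5,0]],
])

```text
t: 39.2
tool_pos: [0.4268, 0.1997, 0.0589]
tool_rot: [2.027, 2.397, 0.006]
contact_force: [0.3, 0.6, -0.3]
opening: 0.0618
grip_force: 0.0
```

Request:
servo_tool([
  [[6.2,0,0,0,0],[6.2,0,0,0,0],[6.2,0,0,0,0]],
])

```text
t: 39.5
tool_pos: [0.4253, 0.1991, 0.0568]
tool_rot: [2.029, 2.398, 0.001]
contact_force: [0.2, 0.1, 0.2]
opening: 0.0619
grip_force: 0.0
```

Run:
```python
from h import *
o,p=cur(); print(p,o['t'])
plan([(6.2,.4249,.1994,.0165,99.55)],step=.1)
```

```text
[4.25289078e-01 1.99099645e-01 5.68371107e-02 9.95396225e+01] 39.5
[[[6.2, 0.04, -0.03, 4.03, -0.0]]]
```

Request:
servo_tool([
  [[6.2,0,0,1.5,0],[6.2,0,0,3,0],[6.2,0,0,3.9,0],[6.2,0,0,3.9,0],[6.2,0,0,3.9,0]],
])

```text
t: 40.0
tool_pos: [0.425, 0.1991, 0.0174]
tool_rot: [-2.029, -2.398, 0.0]
contact_force: [0.8, 0.3, 1.1]
opening: 0.062
grip_force: 0.0
```

Request:
servo_tool([
  [[6.2,0,0,0,0],[6.2,0,0,0,0],[6.2,0,0,0,0],[6.2,0,0,0,0],[6.2,0,0,0,0]],
])

```text
t: 40.5
tool_pos: [0.4251, 0.1991, 0.0175]
tool_rot: [2.029, 2.399, 0.0]
contact_force: [0.7, -0.3, -0.3]
opening: 0.0621
grip_force: 0.0
```

Run:
```python
from h import *
o,p=cur(); print(p,o['t'])
plan([(6.2,.4249,.1994,.0165,99.55)],step=.1)
```

```text
[4.25055095e-01 1.99136072e-01 1.74787376e-02 9.95541943e+01] 40.5
[[[6.2, 0.03, -0.01, 0.1, 0.0]]]
```

Request:
servo_tool([
  [[6.2,0,0,0.1,0],[4,0,0,0.1,0],[4,0,0,0.1,0],[4,0,0,0.1,0],[4,0,0,0.1,0]],
])

```text
t: 41.0
tool_pos: [0.4254, 0.1992, 0.0167]
tool_rot: [2.028, 2.398, 0.001]
contact_force: [0.9, 0.2, 2.7]
opening: 0.0501
grip_force: 73.0
```

Request:
servo_tool([
  [[4,0,0,0,0],[4,0,0,0,0],[4,0,0,-1,0],[4,0,0,-4,0],[4,0,0,-8,0]],
])

```text
t: 41.5
tool_pos: [0.4222, 0.1983, 0.0945]
tool_rot: [-2.026, -2.396, 0.009]
contact_force: [0.1, -0.1, -1.3]
opening: 0.05
grip_force: 73.0
```

Request:
servo_tool([
  [[4,0,0,-4,0],[4,0,0,-5,0],[4,0,0,-5,0],[4,0,0,-5,0],[4,0,0,-5,0]],
])

```text
t: 42.0
tool_pos: [0.4233, 0.1986, 0.1436]
tool_rot: [-2.027, -2.397, 0.006]
contact_force: [0.9, 1.0, -2.2]
opening: 0.05
grip_force: 73.0
```

Run:
```python
from h import *
o,p=cur(); print(p,o['t'],o['opening'],o['grip_force'])
plan([(4,*POST,p[2],82.2),(4,*POST,.116,82.2)])
```

```text
[ 0.42327786  0.19859695  0.1435513  99.55024965] 42.0 0.049954618826712316 73.04960131645203
[[[4, -3.75, 0.34, 0.0, 2.9], [4, -7.51, 0.68, 0.0, 5.8], [4, -11.26, 1.02, 0.0, 8.7], [4, -15.02, 1.36, 0.0, 11.6], [4, -18.77, 1.69, 0.0, 14.5]]]
[[[4, -3.55, 1.27, 0.0, 2.9], [4, -3.55, 1.27, 2.76, 2.9]]]
```

Request:
servo_tool([
  [[4,-3.8,0.3,0,2.9],[4,-7.5,0.7,0,5.8],[4,-11.3,1,0,8.7],[4,-15,1.4,0,11.6],[4,-18.8,1.7,0,14.5]],
])

```text
t: 42.5
tool_pos: [0.4719, 0.0152, 0.1441]
tool_rot: [-2.315, -2.119, 0.004]
contact_force: [0.6, -0.4, -1.0]
opening: 0.0502
grip_force: 73.0
```

Request:
servo_tool([
  [[4,-3.6,1.3,0,2.9],[4,-3.6,1.3,1.5,2.9],[4,-3.6,1.3,2.8,2.9],[4,-3.6,1.3,2.8,2.9],[4,-3.6,1.3,2.8,2.9]],
])

```text
t: 43.0
tool_pos: [0.4815, -0.0192, 0.1166]
tool_rot: [-2.364, -2.064, 0.003]
contact_force: [0.5, -0.8, -1.0]
opening: 0.0498
grip_force: 73.0
```

Request:
servo_tool([
  [[4,0,0,0,0],[4,0,0,0,0],[4,0,0,0,0],[4,0,0,0,0],[4,0,0,0,0]],
])

```text
t: 43.5
tool_pos: [0.4829, -0.0204, 0.1186]
tool_rot: [2.368, 2.064, 0.001]
contact_force: [-0.3, -0.2, -0.9]
opening: 0.0498
grip_force: 73.0
```

Run:
```python
from h import *
o,p=cur(); print(p,o['t'],o['opening'],o['grip_force'])
plan([(4,*POST,.09,82.2)])
```

```text
[ 4.82910997e-01 -2.04294934e-02  1.18590899e-01  8.21586530e+01] 43.5 0.049846138372171965 72.96538710594177
[[[4, -0.01, -0.22, 2.86, -0.0]]]
```

Request:
servo_tool([
  [[4,0,-0.2,0.6,0],[4,0,-0.2,1.2,0],[4,0,-0.2,1.8,0],[4,0,-0.2,2.6,0],[4,0,-0.2,2.6,0]],
])

```text
t: 44.0
tool_pos: [0.4798, -0.02, 0.0905]
tool_rot: [-2.367, -2.063, 0.002]
contact_force: [-0.6, 1.0, -1.0]
opening: 0.05
grip_force: 73.0
```

Request:
servo_tool([
  [[4,0,0,0,0],[4,0,0,0.6,0],[4,0,0,1.2,0],[4,0,0,2,0],[4,0,0,2,0]],
])

```text
t: 44.5
tool_pos: [0.4802, -0.0201, 0.0712]
tool_rot: [-2.367, -2.063, 0.001]
contact_force: [-0.1, -0.4, -0.8]
opening: 0.0496
grip_force: 73.1
```

Request:
servo_tool([
  [[4,0,0,0,0],[4,0,0,0,0],[4,0,0,0,0],[4,0,0,0,0],[4,0,0,0,0]],
])

```text
t: 45.0
tool_pos: [0.4808, -0.0202, 0.0724]
tool_rot: [2.368, 2.064, 0.0]
contact_force: [0.7, 0.4, -0.9]
opening: 0.0501
grip_force: 73.1
```

Request:
servo_tool([
  [[4,0,0,0.1,0],[4,0,0,0.1,0],[4,0,0,0.1,0],[6.2,0,0,0.1,0],[6.2,0,0,0.1,0]],
])

```text
t: 45.5
tool_pos: [0.4811, -0.0202, 0.0716]
tool_rot: [2.368, 2.064, 0.001]
contact_force: [-0.1, -0.2, 0.0]
opening: 0.0621
grip_force: 0.0
```

Request:
servo_tool([
  [[6.2,0,0,0,0],[6.2,0,0,0,0],[6.2,0,0,-3,0],[6.2,0,0,-7,0],[6.2,-3,0,-11,0]],
])

```text
t: 46.0
tool_pos: [0.4763, -0.0483, 0.182]
tool_rot: [-2.363, -2.068, 0.0]
contact_force: [0.9, -0.4, -0.3]
opening: 0.062
grip_force: 0.0
```

Request:
servo_tool([
  [[6.2,-4,0,0,0],[6.2,-8,0,0,0],[6.2,-12,0,0,0],[6.2,-16,0,0,0],[6.2,-16,0,0,0]],
])

```text
t: 46.5
tool_pos: [0.4542, -0.2121, 0.1817]
tool_rot: [2.373, 2.057, -0.001]
contact_force: [0.4, 1.0, -0.0]
opening: 0.0622
grip_force: 0.0
```

Run:
```python
from h import *
d=snap('side'); cv2.imwrite('pics/side7.png',cv2.resize(d['img'][:,:,::-1],(800,600),interpolation=cv2.INTER_CUBIC))
a=d['img'][150:215,230:300]; b=snap('top')['img'][145:205,215:295]
f=lambda k,w,h:cv2.resize(k[:,:,::-1],(w,h),interpolation=cv2.INTER_CUBIC)
cv2.imwrite('pics/c7.png',np.hstack([f(a,400,371),np.zeros((371,4,3),np.uint8),f(b,396,297)if 0 else cv2.copyMakeBorder(f(b,394,296),0,75,0,0,0)]))
d=snap('top'); cv2.imwrite('pics/top7.png',cv2.resize(d['img'][:,:,::-1],(800,600),interpolation=cv2.INTER_CUBIC))
```

```text
(no output)
```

View pics/c7.png

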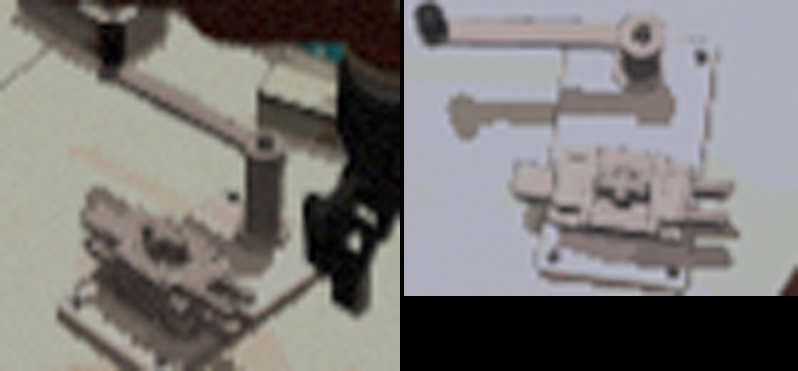

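View pics/top7.png

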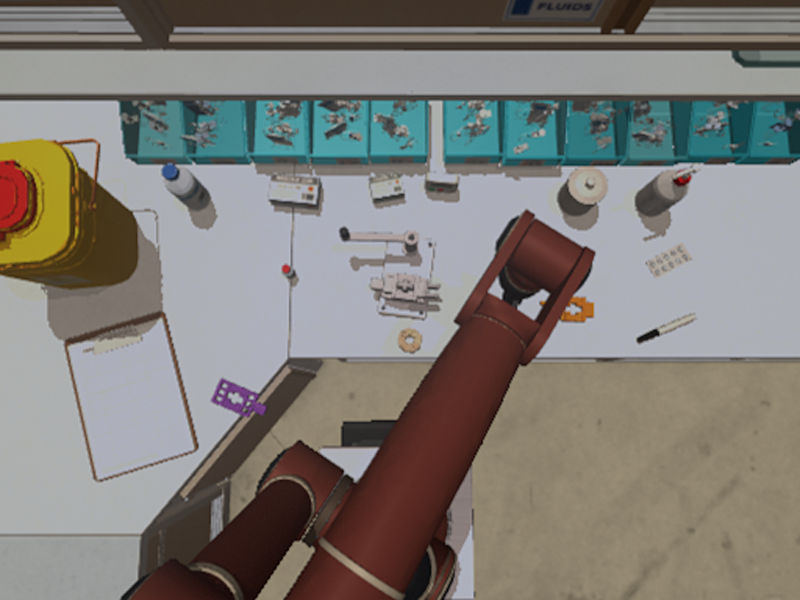

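Only two carriers exist. The top view shows no other loose plate apart from the purple and orange look-alikes. All four plates lie flat on the post, and the vial still stands at (288,271). The knob is at (344,233), so next I shut the lever.

Run:
```python
from h import *
k=ray('top',344/1.5625,230/1.5625,.132)[:2]; v=k-HG; a=-(np.arctan2(v[1],v[0])-RY-np.pi); a=(a+np.pi)%(2*np.pi)-np.pi
print(k,np.hypot(*v),a,knob(a))
K=knob(a)
o,p=cur(); print(p)
plan([(4.5,.52,0.0,.2,82.2),(4.5,*K,.2,82.2),(4.5,*K,.15,82.2)])
```

```text
[0.58110997 0.1010237 ] 0.13398194703945926 1.4834038545942452 [0.58115943 0.10204055]
[ 0.45474956 -0.20808667  0.18115559 82.12692494]
[[[4.5, 4.3, 0.72, -0.38, -0.0], [4.5, 8.6, 1.45, -0.75, -0.0], [4.5, 12.9, 2.17, -1.13, -0.0], [4.5, 17.21, 2.89, -1.51, -0.1], [4.5, 21.51, 3.61, -1.88, -0.1]]]
[[[4.5, 3.65, 1.56, 0.0, 0.0], [4.5, 7.29, 3.12, 0.0, 0.0], [4.5, 10.94, 4.67, 0.0, 0.0], [4.5, 10.94, 4.67, 2.5, 0.0], [4.5, 10.94, 4.67, 5.0, 0.0]]]
```

Request:
servo_tool([
  [[4.5,4.3,0.7,-0.4,0],[4.5,8.6,1.4,-0.8,0],[4.5,12.9,2.2,-1.1,0],[4.5,17.2,2.9,-1.5,0],[4.5,21.5,3.6,-1.9,0]],
])

```text
t: 47.15
tool_pos: [0.5197, 0.0031, 0.2005]
tool_rot: [2.366, 2.067, 0.001]
contact_force: [0.4, 0.1, 0.2]
opening: 0.0448
grip_force: 0.0
```

Request:
servo_tool([
  [[4.5,3.6,1.6,0,0],[4.5,7.3,3.1,0,0],[4.5,10.9,4.7,0,0],[4.5,10.9,4.7,2,0],[4.5,10.9,4.7,4,0]],
])

```text
t: 47.65
tool_pos: [0.5816, 0.1044, 0.1606]
tool_rot: [2.363, 2.069, 0.002]
contact_force: [0.8, -0.6, -0.6]
opening: 0.0449
grip_force: 0.0
```

Request:
servo_tool([
  [[4.5,0,0,0,0],[4.5,0,0,0,0],[4.5,0,0,0,0],[4.5,0,0,0,0],[4.5,0,0,0,0]],
])

```text
t: 48.15
tool_pos: [0.5818, 0.1011, 0.1615]
tool_rot: [2.368, 2.063, 0.002]
contact_force: [0.6, -0.4, -0.3]
opening: 0.0452
grip_force: 0.0
```

Run:
```python
from h import *
o,p=cur(); print(p,o['t'])
plan([(4,*knob(1.483),.128,82.2)],step=.1)
```

```text
[ 0.5818299   0.1011209   0.16153907 82.13634583] 48.15
[[[4, 0.08, -0.08, 3.35, -0.1]]]
```

Request:
servo_tool([
  [[4.5,0.1,-0.1,1.5,0],[4.5,0.1,-0.1,3.3,0],[4.5,0.1,-0.1,3.3,0],[0.5,0.1,-0.1,3.3,0],[0.5,0.1,-0.1,3.3,0]],
], newtons=25)

```text
t: 48.65
tool_pos: [0.5808, 0.1024, 0.1279]
tool_rot: [2.368, 2.064, 0.001]
contact_force: [0.2, -0.5, 1.1]
opening: 0.0173
grip_force: 26.4
```

Request:
servo_tool([
  [[0.5,0,0,0,0],[0.5,0,0,0,0],[0.5,0,0,0,0]],
])

```text
t: 48.95
tool_pos: [0.5808, 0.1023, 0.1279]
tool_rot: [2.368, 2.064, 0.001]
contact_force: [0.4, -0.3, -0.6]
opening: 0.0171
grip_force: 25.2
```

Run:
```python
from h import *
o,p=cur(); print(p,o['opening'],o['grip_force'],o['contact_force'])
v=p[:2]-HG; a0=-(np.arctan2(v[1],v[0])-RY-np.pi); a0=(a0+np.pi)%(2*np.pi)-np.pi; print(np.hypot(*v),a0)
plan([(.5,*knob(a),p[2],p[3]) for a in np.linspace(a0,0,15)[1:]])
```

```text
[ 0.58083892  0.10233864  0.1279284  82.15105565] 0.017125781024102574 25.220111310482025 [ 0.44440776 -0.3366663  -0.5556266 ]
0.1352825805208813 1.4809304148549067
[[[0.5, -0.23, -1.41, 0.0, 0.0], [0.5, -0.59, -2.79, 0.0, 0.0], [0.5, -1.08, -4.13, 0.0, 0.0], [0.5, -1.72, -5.41, 0.0, 0.0], [0.5, -2.48, -6.61, 0.0, 0.0]]]
[[[0.5, -0.89, -1.12, 0.0, 0.0], [0.5, -1.89, -2.13, 0.0, 0.0], [0.5, -3.0, -3.04, 0.0, 0.0], [0.5, -4.19, -3.82, 0.0, 0.0], [0.5, -5.46, -4.47, 0.0, 0.0]]]
[[[0.5, -1.33, -0.52, 0.0, 0.0], [0.5, -2.71, -0.89, 0.0, 0.0], [0.5, -4.12, -1.11, 0.0, 0.0], [0.5, -5.54, -1.19, 0.0, 0.0]]]
```

Request:
servo_tool([
  [[0.5,-0.2,-1.4,0,0],[0.5,-0.6,-2.8,0,0],[0.5,-1.1,-4.1,0,0],[0.5,-1.7,-5.4,0,0],[0.5,-2.5,-6.6,0,0]],
])

```text
t: 49.45
tool_pos: [0.5118, 0.0872, 0.128]
tool_rot: [2.366, 2.065, 0.004]
contact_force: [3.6, -2.7, -0.6]
opening: 0.0169
grip_force: 25.4
```

Request:
servo_tool([
  [[0.5,-0.9,-1.1,0,0],[0.5,-1.9,-2.1,0,0],[0.5,-3,-3,0,0],[0.5,-4.2,-3.8,0,0],[0.5,-5.5,-4.5,0,0]],
])

```text
t: 49.95
tool_pos: [0.4598, 0.0377, 0.1281]
tool_rot: [2.366, 2.064, 0.003]
contact_force: [2.4, -0.3, -0.0]
opening: 0.0168
grip_force: 25.4
```

Request:
servo_tool([
  [[0.5,-1.3,-0.5,0,0],[0.5,-2.7,-0.9,0,0],[0.5,-4.1,-1.1,0,0],[0.5,-5.6,-1.2,0,0],[0.5,-5.7,-1.2,0,0]],
])

```text
t: 50.45
tool_pos: [0.4413, -0.0156, 0.1282]
tool_rot: [-2.371, -2.059, -0.014]
contact_force: [8.2, 13.5, 0.2]
opening: 0.0169
grip_force: 25.3
```

Request:
servo_tool([
  [[0.5,0,0,0,0],[0.5,0,0,0,0],[0.5,0,0,0,0],[0.5,0,0,0,0],[0.5,0,0,0,0]],
])

```text
t: 50.95
tool_pos: [0.4413, -0.0155, 0.1282]
tool_rot: [-2.37, -2.062, -0.011]
contact_force: [7.0, 8.6, 0.4]
opening: 0.017
grip_force: 25.4
```

Run:
```python
from h import *
o,p=cur(); print(p,o['opening'],o['grip_force'],o['contact_force'])
v=p[:2]-HG; a0=-(np.arctan2(v[1],v[0])-RY-np.pi); a0=(a0+np.pi)%(2*np.pi)-np.pi; print(np.hypot(*v),a0)
```

```text
[ 4.41323746e-01 -1.54986641e-02  1.28233629e-01  8.20637256e+01] 0.01698510041671554 25.371874272823334 [6.98180378 8.62444512 0.40442093]
0.1343945534432085 -0.006906342669044996
```

At the stop. I'll release, lift clear and check.

Request:
servo_tool([
  [[0.5,0.1,0,0,0],[0.5,0.1,0,0,0],[4,0.1,0,0,0],[4,0.1,0,0,0],[4,0.1,0,0,0]],
])

```text
t: 51.45
tool_pos: [0.4394, -0.016, 0.1268]
tool_rot: [-2.368, -2.063, 0.002]
contact_force: [-0.1, 0.4, -0.6]
opening: 0.0402
grip_force: 0.0
```

Request:
servo_tool([
  [[4,0,0,-2,0],[4,0,0,-5,0],[4,0,0,-9,0],[4,-4,0,-11,0],[4,-8,0,-11,0]],
])

```text
t: 51.95
tool_pos: [0.4306, -0.096, 0.2418]
tool_rot: [2.36, 2.063, 0.005]
contact_force: [2.0, 1.5, -0.1]
opening: 0.04
grip_force: 0.0
```

Request:
servo_tool([
  [[4,-4,0,0,0],[4,-8,0,0,0],[4,-12,0,0,0],[4,-12,0,0,0],[4,-12,0,0,0]],
])

```text
t: 52.45
tool_pos: [0.4121, -0.2142, 0.2369]
tool_rot: [-2.369, -2.061, 0.0]
contact_force: [0.1, -0.1, -0.2]
opening: 0.0398
grip_force: 0.0
```

Run:
```python
from h import *
a=snap('side')['img'][120:215,190:300]; b=snap('top')['img'][145:205,170:290]
f=lambda k,w,h:cv2.resize(k[:,:,::-1],(w,h),interpolation=cv2.INTER_CUBIC)
A=f(a,398,344); B=cv2.copyMakeBorder(f(b,398,199),0,145,0,0,0)
cv2.imwrite('pics/c8.png',np.hstack([A,B])); print(cur()[0]['contact_force'],cur()[0]['opening'])
```

```text
[0.330467   0.31805846 0.5158195 ] 0.04011964356507812
```

View pics/c8.png

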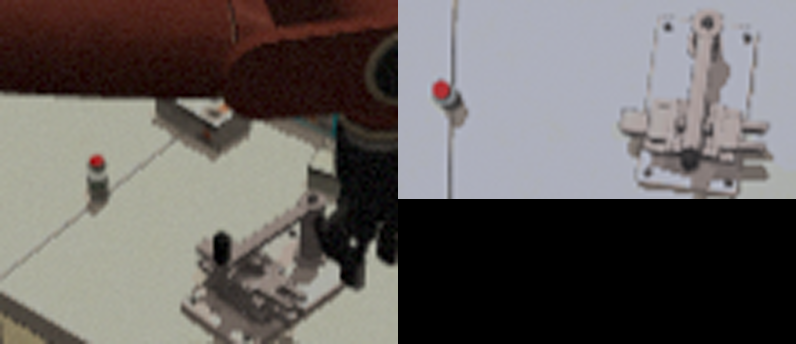

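The lever is shut over the stack (knob at top-crop (688,158)), the stack is flat, the vial stands at (440,92), and the gripper is clear.

```bash
python3 -c "
from station import ctrl
print(ctrl.finish_job())"
```

```text
the job is handed in; nothing more can be done
None
```

The job is handed in: all four loose plates (two carriers, two separators) are stacked alternating on the post, the lever is shut at its stop and the vial still stands; the hand-in returned no verdict.

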